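# Kit up a shock absorber rebuild: clear, cradle, stack, lock

## Task

Make up the kit for the next shock absorber rebuild: clear the rusty brown worn dampers off the kit board into the red scrap tray, lay every standing yellow damper on its side, centred in its own lane of blue V-cradles on the board (either way round), and thread the three spacer collars down the steel post until each is fully home, the largest at the bottom, then the medium, then the smallest. These three parts of the job may go in any sequence; when all is in place, push the red lever fully over, away from the robot, to lock the board. Leave the wrench, the screwdriver and the socket where they are.

Things in the scene. Friction and masses are not known exactly. Their poses are not given: they have to be found in the camera images.
- damper_a_mid (a point): Damper: yellow tube 44 mm in diameter on a square steel foot 56 x 56 x 10 mm, chrome rod 12 mm across and 28 mm long on top. Stands upright. This point: on the axis 75 mm above the foot's underside; its z runs from foot to rod. Tube ends 150 mm, rod tip 178 mm above the underside. 0.36-0.56 kg, balanced near this point. Two or three are present; absent ones read None.
- damper_b_mid (a point): Damper_b, the same in every respect.
- damper_c_mid (a point): Damper_c, the same in every respect.
- worn_a_mid (a point): Worn damper, lying along lane0 of the kit board at the start: like the yellow dampers in every size, its mid point likewise, but with a rusty brown tube. One or two worn dampers are present; absent ones read None.
- worn_b_mid (a point): Worn damper, the same, lying along lane2 at the start.
- scrap_tray_in (a point): centre of the inner floor of the red open scrap tray, 5 mm above the bench; inside 180 mm along x and 210 mm along y, z up; walls 5 mm thick, their rims 45 mm above this floor. Fixed. A damper lies in it along its y, two fit side by side.
- collar_large: orange ring, one of three spring spacer collars: outside diameter 68 mm, bore 26 mm, 18 mm thick, 80 g nominal; lies flat on the bench. Origin at its centre (9 mm above its underside), z along the bore.
- collar_medium: bright aluminium ring, one of three spring spacer collars: outside diameter 60 mm, bore 26 mm, 18 mm thick, 80 g nominal; lies flat on the bench. Origin at its centre (9 mm above its underside), z along the bore.
- collar_small: black ring, one of three spring spacer collars: outside diameter 52 mm, bore 26 mm, 18 mm thick, 80 g nominal; lies flat on the bench. Origin at its centre (9 mm above its underside), z along the bore.
- post_base (a point): foot of the collar post, on its axis, at the top face of its dark steel plate (100 x 100 mm, 12 mm thick, fixed on the bench). z up along the post. The bright steel post is 20 mm in diameter and 62 mm tall above this point, the last 8 mm tapering to 12 mm. Three collars stack to 54 mm.
- lane0 (a point): centre of a V-cradle lane on the fixed kit board: where a damper's mid point lies when laid centrally. Lane along x, z up, 62 mm above the bench. Two blue V saddles per lane, 16 mm long, 50 mm either side of this point along x, up to 58 mm above the bench, 33 mm to either side; between them 84 mm is free down to the 12 mm board plate. lane0 is at the -y side, lanes are 100 mm apart.
- lane1 (a point): centre of a V-cradle lane on the fixed kit board: where a damper's mid point lies when laid centrally. Lane along x, z up, 62 mm above the bench. lane1 is the middle one, like lane0.
- lane2 (a point): centre of a V-cradle lane on the fixed kit board: where a damper's mid point lies when laid centrally. Lane along x, z up, 62 mm above the bench. lane2 is the one nearest the lever, like lane0.
- lever (a joint): red toggle lever of the board's lock, rad: about 0 leans towards the robot (unlocked), 1.0 is fully over, away from the robot (locked, end stop). Friction holds it where it is left; about 1 N at the tip moves it. It swings in the plane of the lanes' x and the vertical.
- lever_tip (a point): centre of the ball (26 mm across) at the tip of the red lever, which stands on the board's +y side, 85 mm beyond lane2. The lever is 80 mm long from pivot to tip, pivot below; the tip travels about 77 mm along the board's x, away from the robot, and passes upright half way. The point turns with the lever.
- wrench: bystander, to be left alone: steel wrench, 200 mm long along its x, lying flat. Origin at the middle of its underside.
- screwdriver: bystander, to be left alone: screwdriver with a red handle, 190 mm long along its x (handle to -x), lying flat among the work, handle under 35 mm thick. Origin at the middle of its underside.
- socket: bystander, to be left alone: steel socket, diameter 32 mm, 40 mm tall, standing. Origin at the centre of its underside.

How it is judged:
On the way, in this order (a step that is already met when the one before it is completed fails the run):
1. the large collar is home at the foot of the post (horizontal distance between collar_large and post_base below 0.006 m and z of collar_large in the frame of post_base between 0.005 and 0.013 m and angle between the z axis of collar_large and the z axis of post_base, either way round below 0.12 rad), for 0.2 s.
2. the medium collar is home on the large one (all of step 1 and horizontal distance between collar_medium and post_base below 0.006 m and z of collar_medium in the frame of post_base between 0.023 and 0.031 m and angle between the z axis of collar_medium and the z axis of post_base, either way round below 0.12 rad), for 0.2 s.
3. the small collar is home on top, every yellow damper lies in its own lane and the worn ones are in the scrap tray, in whatever sequence (all of step 2 and horizontal distance between collar_small and post_base below 0.006 m and z of collar_small in the frame of post_base between 0.041 and 0.049 m and angle between the z axis of collar_small and the z axis of post_base, either way round below 0.12 rad and ((distance between damper_a_mid and lane0 below 0.02 m and angle between the z axis of damper_a_mid and the x axis of lane0, either way round below 0.12 rad) or (distance between damper_a_mid and lane1 below 0.02 m and angle between the z axis of damper_a_mid and the x axis of lane1, either way round below 0.12 rad) or (distance between damper_a_mid and lane2 below 0.02 m and angle between the z axis of damper_a_mid and the x axis of lane2, either way round below 0.12 rad)) and ((distance between damper_b_mid and lane0 below 0.02 m and angle between the z axis of damper_b_mid and the x axis of lane0, either way round below 0.12 rad) or (distance between damper_b_mid and lane1 below 0.02 m and angle between the z axis of damper_b_mid and the x axis of lane1, either way round below 0.12 rad) or (distance between damper_b_mid and lane2 below 0.02 m and angle between the z axis of damper_b_mid and the x axis of lane2, either way round below 0.12 rad)) and ((distance between damper_c_mid and lane0 below 0.02 m and angle between the z axis of damper_c_mid and the x axis of lane0, either way round below 0.12 rad) or (distance between damper_c_mid and lane1 below 0.02 m and angle between the z axis of damper_c_mid and the x axis of lane1, either way round below 0.12 rad) or (distance between damper_c_mid and lane2 below 0.02 m and angle between the z axis of damper_c_mid and the x axis of lane2, either way round below 0.12 rad)) and x of worn_a_mid in the frame of scrap_tray_in between -0.085 and 0.085 m and y of worn_a_mid in the frame of scrap_tray_in between -0.09 and 0.09 m and z of each of worn_a_mid, worn_b_mid in the frame of scrap_tray_in below 0.07 m and x of worn_b_mid in the frame of scrap_tray_in between -0.085 and 0.085 m and y of worn_b_mid in the frame of scrap_tray_in between -0.09 and 0.09 m), for 0.2 s.
4. then the lever is pushed over (value of joint lever above 0.85 rad), for 0.2 s.
At the end, for the whole second after the job is handed in: Collars large, medium, small up the post, flat, within 4 mm of home height and 6 mm of its axis; each yellow damper in a lane, within 20 mm of its centre and 0.12 rad of its line, either way round; worn ones lie in the tray, mid point under 70 mm over its floor; lever past 0.85 rad (all of step 3 and value of joint lever above 0.85 rad); the robot touches nothing.
It fails at once if the wrench is shoved away (over 60 mm) (distance of wrench from where it was at the start of the episode above 0.06 m).
It fails at once if the screwdriver is shoved away (over 60 mm) (distance of screwdriver from where it was at the start of the episode above 0.06 m).
It fails at once if the socket is shoved away (over 60 mm) (distance of socket from where it was at the start of the episode above 0.06 m).
Of worn_a, worn_b only 1 to 2 are there at a start; the rules pass over those that are not, and their reading is None.
Of damper_a, damper_b, damper_c only 2 to 3 are there at a start; the rules pass over those that are not, and their reading is None.
At some moment in a run one of damper_a, damper_b, damper_c, worn_a, worn_b, collar_large, collar_medium, collar_small may be knocked a few centimetres aside while the robot is not near it.
Once in a run the grip may slacken for a moment while it holds something.
It also fails if it takes over 210 s, if anything falls off the work surface, if the arm or the gripper's body presses on something with over 40 N, if the wrist force passes 120 N, or if a joint passes its speed limit or range.

## Robot

A 7-joint arm with a two-finger parallel gripper is mounted at the origin on the work surface. World frame = base frame: x ahead of the robot, y to its left, z up, the work surface at z = 0. Lengths are in m, angles in rad, forces in N, time in s.
With the tool pointing down it reaches from about 0.425 to 0.925 m from the base axis. Payload 6.8 kg.
Tool frame: the origin (TCP) lies between the finger pads; the fingertips stand r.tcp_to_tips ahead of it and the grasp point (between the pads) is the TCP (r.tcp_to_tips is the distance from the TCP to the fingertips, in m); z points along the fingers, y is the line along which they close (so a half turn about z gives the same grasp; the last joint's range is limited). The gripper opens to 85 mm and grips with 20 to 120 N. Pads are 22 mm wide; open, the fingers measure 114 mm over their backs; the gripper's body (76 mm by 85 mm) begins 54 mm behind the grasp point. The pads swing forward as they close: fully open they stand 13 mm farther back than shut.
Start: joints at [1.038, 0.477, 0.022, 1.555, -0.011, 1.109, -0.083], TCP at [0.278, -0.615, 0.25] pointing down, gripper open.
Joint ranges: [-2.96, 2.96], [-0.34, 2.1], [-1.41, 1.46], [0.24, 2.44], [-1.37, 4.51], [0.17, 1.92], [-2.96, 2.96]. Speed limits (rad/s): [2.39, 2.39, 3.14, 3.14, 3.14, 3.14, 3.14].

## Interface

Orientations are given as a rotation vector (axis times angle).
In Python, from bench import r gives the robot as it stands.
- The arm moves only by the tool servo_tool, never from a script. Its argument "commands" is a list of rows, each a list of 2 entries, a list of its own where there are three numbers: the shift along the tool's x, y, z normalised to -1 to 1, where 1 is 250 mm, then the turn, a rotation vector about the tool's x, y, z normalised to -1 to 1, where 1 is 90 degrees. In form: [[[dx, dy, dz], [ax, ay, az]], ...]. A call has 1 to 20 rows; each row is the pose to reach, as a shift and turn from the pose commanded when the call began, along the tool's axes at that moment; what a row does not reach only later rows make up. A row lasts 1/10 s, in which the tool goes at most 50 mm and 8.59 degrees, less where a joint would pass 70% of its speed; a pose out of reach is approached as far as the arm can. A call with a number of a shift or a turn outside -1 to 1 is refused whole. A call with a gripper value outside its range is refused whole. "claw" is the closure, from 0 (fully open) to 1 (shut), set as the call begins (left out, the last holds). The fingers move at their own pace and stop on an object; "squeeze" is the grip in N (left out, the last holds). Time passes only in rows, so rows that repeat a pose let the fingers close. It gives the time, the measured TCP pose, the force, the opening and the grip force at its end, in the units of the state.
- r.get_obs(): the state, without advancing time (a new reading comes with each control period).
- r.grab_frame(name): name is "scene" or "top" or "wrist"; returns (picture, depth): 420x560x3 uint8, red, green, blue; 420x560 float32, m along the optical axis (not along the pixel's ray), 0 where there is no reading.
- r.camera_model(name): a dict with "fx", "fy", "cx", "cy" (pixels), "extrinsics" (4x4, takes a point from camera to world coordinates); the wrist camera has in their place "hand_eye" (4x4, takes a point from camera to tool coordinates, whose origin is the TCP and whose axes are the flange's). Camera axes: x right, y down, z forward; pixel columns grow to the right and rows downward; lengths in m; the calibration is good to about 2 mm. The wrist camera is an equidistant fisheye: a pixel r from the principal point sees the ray r / f radians off the axis. A picture is of the moment at which its call begins: read the wrist's pose just before it. camera_model takes no time and is no camera call.
- r.hand_in(): hands the job in; it is judged then, once.
Trained networks look in the newest picture that a camera, given by its name, has taken for a name from the list of things; names that differ only in an ending like _2 or _b are one class to them, and where a whole thing is asked for, a point or a joint stands for the part that bears it (a point fixed in the world has none). Each returns a list of dicts, best first, with "confidence" (0 to 1); they miss things now and then, are a little off and sometimes report something else, mostly with a low value. They report only what shows in the picture. A call takes as long as a camera call.
- r.boxes_of(camera, target): "uv" ([column, row] in pixels, amid what is visible of it).
- r.mark_of(camera, target): "uv" ([column, row] in pixels: a listed point, or the origin of a listed thing).
The state is a dict: "clock": time; "joints": joint angles; "qvel": joint speeds; "tau": joint torques, N m; "tcp_pos": TCP position; "orientation": TCP orientation; "contact_force": force on the tool from outside, world axes, zero at the start; "moment": the same for the moment, N m; "grip_width": finger opening in m; "gripper_force": force on a finger pad.
Only numpy, scipy, OpenCV 4.12 (cv2) and the standard library are available. Lean on these libraries where they do the work, as an engineer would, in place of code of your own. Each camera call takes 0.05 s, during which the arm holds its last target. There are 200 camera calls.

## Working session

There is one attempt and no reset: what is moved stays moved. The work goes in short steps, Python scripts to look and compute and a tool call to move; the robot and the scene stay as the last step left them, time stands still between calls to the robot, and variables do not carry over. Pictures are saved under pics/ and viewed, at most 14 in all, crops included, and the job is handed in when it is done.

Besides the shell and the picture viewer there is one more tool, called by a JSON object that holds its "fn" and its "kwargs". servo_tool: Moves the arm, as the interface text tells. Scaled input: -1 to 1 covers 250 mm each way for a shift and 90 degrees each way for a turn. Its arguments: {"type":"object","properties":{"commands":{"type":"array"},"claw":{"type":"number"},"squeeze":{"type":"number"}},"required":["commands"]}

```bash
ls; mkdir -p pics; cat > h.py <<'E'
import numpy as np, cv2
from scipy.spatial.transform import Rotation as R
from bench import r
def grab(cam,save=None):
    o=r.get_obs(); im,d=r.grab_frame(cam)
    if save: cv2.imwrite('pics/'+save,cv2.cvtColor(im,cv2.COLOR_RGB2BGR))
    return o,im,d
def world(cam,uv,d,o=None,z=None):
    """pixel -> world using depth image d, or plane height z"""
    m=r.camera_model(cam); u,v=uv
    x=(u-m['cx'])/m['fx']; y=(v-m['cy'])/m['fy']
    if cam=='wrist':
        t=np.hypot(x,y); s=np.sin(t)/t if t>1e-9 else 1
        ray=np.array([x*s,y*s,np.cos(t)])
        T=np.eye(4);T[:3,:3]=R.from_rotvec(o['orientation']).as_matrix();T[:3,3]=o['tcp_pos']
        T=T@m['hand_eye']
    else:
        ray=np.array([x,y,1.]);T=m['extrinsics']
    if z is None:
        k=d[int(round(v)),int(round(u))]
        return T[:3,:3]@(ray/ray[2]*k)+T[:3,3]
    w=T[:3,:3]@ray; return T[:3,3]+w*(z-T[2,3])/w[2]
E
python3 - <<'E'
from h import *
print(r.get_obs(), r.tcp_to_tips)
for c in('top','scene'):
    o,im,d=grab(c,c+'0.png'); m=r.camera_model(c); print(c,m['extrinsics'].round(3).tolist(),m['fx'])
    for n in['damper_a_mid','worn_a_mid','scrap_tray_in','collar_large','collar_medium','collar_small','post_base','lane0','lane1','lane2','lever_tip','wrench','screwdriver','socket']:
        for q in r.mark_of(c,n)[:4]:
            if q['confidence']>.3: print(n,np.round(q['uv'],1),round(q['confidence'],2),world(c,q['uv'],d).round(3))
print(r.camera_model('wrist'),r.get_obs()['clock'])
E
```

```text
pics
{'clock': 0.0, 'joints': array([ 1.03793339,  0.47780885,  0.02232734,  1.5564862 , -0.01148055,
        1.10928272, -0.08313031]), 'qvel': array([ 1.00701065e-03,  8.01783208e-04,  5.35109081e-05,  7.90146721e-04,
       -7.32124949e-04,  5.57611160e-05, -3.06434507e-04]), 'tau': array([ 1.41123228e-04, -5.96450651e+01,  1.60858568e+00, -2.81200683e+01,
        1.26435194e-02,  9.34071344e-03, -5.00873932e-05]), 'tcp_pos': array([ 0.27792488, -0.61450145,  0.24930491]), 'orientation': array([-3.06926514e+00, -6.61853052e-01,  8.43515038e-04]), 'contact_force': array([-0.22212143,  0.37351381,  0.92335096]), 'moment': array([-0.04858882, -0.00269847,  0.01371996]), 'gripper_force': 0.0, 'grip_width': 0.0854657621937482} 0.019
top [[-0.002, -0.985, 0.171, 0.316], [-1.0, 0.001, -0.005, -0.072], [0.004, -0.171, -0.985, 1.18], [0.0, 0.0, 0.0, 1.0]] 389.5276083730794
damper_a_mid [296.7 163.3] 0.74 [ 0.619 -0.119  0.145]
worn_a_mid [222.1 183.1] 0.72 [0.578 0.094 0.082]
scrap_tray_in [162.5 268.6] 0.88 [0.335 0.276 0.008]
collar_large [353. 231.] 0.55 [ 0.447 -0.295  0.001]
collar_me
[... 1808 characters left out ...]
[447.3 168.2] 0.65 [0.543 0.367 0.117]
wrench [101.2 268.2] 0.87 [ 0.457 -0.509  0.006]
wrench [150.3 237.8] 0.38 [ 0.401 -0.386  0.007]
screwdriver [229.1 260.2] 0.65 [ 0.66  -0.243  0.14 ]
socket [137.3 296.4] 0.77 [ 0.575 -0.441  0.01 ]
{'fx': 325.19226210127806, 'fy': 325.19226210127806, 'cx': 279.9694056236763, 'cy': 207.3609661109699, 'hand_eye': array([[ 1.93999026e-04, -9.58539017e-01, -2.84961251e-01,
         7.31561884e-02],
       [ 9.99999667e-01,  4.12014422e-04, -7.05123721e-04,
        -1.28478347e-03],
       [ 7.93296743e-04, -2.84961019e-01,  9.58538778e-01,
        -1.23692938e-01],
       [ 0.00000000e+00,  0.00000000e+00,  0.00000000e+00,
         1.00000000e+00]])} 1.5
```

View pics/top0.png

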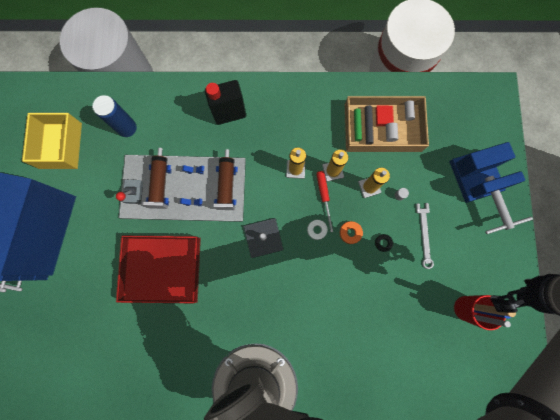

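View pics/scene0.png

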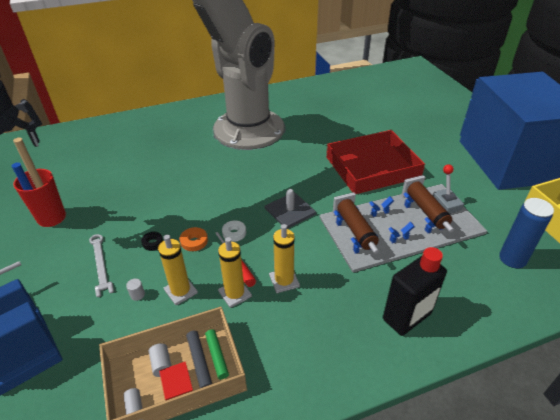

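```bash
cat >> h.py <<'E'
def down(yaw,tilt=0):
    """tool pointing down, tool x along world yaw (deg); tilt (deg) about tool y"""
    a=np.radians(yaw); x=np.array([np.cos(a),np.sin(a),0]);z=np.array([0,0,-1.]);
    return R.from_matrix(np.c_[x,np.cross(z,x),z])*R.from_euler('y',tilt,degrees=True)
def plan(wps,start=None):
    """wps: list of (pos, Rotation). prints rows relative to the current (or given) pose + min row count of each leg"""
    o=r.get_obs()
    p0,R0=(np.array(o['tcp_pos']),R.from_rotvec(o['orientation'])) if start is None else start
    pp,Rp=p0,R0
    for p,q in wps:
        p=np.array(p,float); s=R0.inv().apply(p-p0)/.25; t=(R0.inv()*q).as_rotvec()/(np.pi/2)
        n=max(np.linalg.norm(p-pp)/.05,np.degrees((Rp.inv()*q).magnitude())/8.59)
        print([s.round(4).tolist(),t.round(4).tolist()],'rows',round(n,1)); pp,Rp=p,q
def st():
    o=r.get_obs(); m=R.from_rotvec(o['orientation']).as_matrix()
    print('t',round(o['clock'],2),'p',np.round(o['tcp_pos'],4),'x',m[:,0].round(3),'z',m[:,2].round(3),'w',round(o['grip_width'],4),'gf',round(o['gripper_force'],1),'F',np.round(o['contact_force'],1),'q',np.round(o['joints'],3)); return o
E
python3 -c "
from h import *
plan([([.36,-.42,.27],down(60)),([.46,-.23,.27],down(90))])"
```

```text
[[0.6197, -0.576, -0.0788], [0.0, 0.0, -0.3963]] rows 4.2
[[1.2973, -1.1036, -0.0788], [0.0, 0.0, -0.7296]] rows 4.3
```

{"fn": "servo_tool", "kwargs": {"commands": [[[0.2,-0.2,-0.05],[0,0,-0.1]],[[0.4,-0.4,-0.08],[0,0,-0.2]],[[0.6,-0.58,-0.08],[0,0,-0.3]],[[0.8,-0.76,-0.08],[0,0,-0.4]],[[0.9,-0.9,-0.08],[0,0,-0.5]],[[1,-1,-0.08],[0,0,-0.6]],[[1,-1,-0.08],[0,0,-0.73]],[[1,-1,-0.08],[0,0,-0.73]]], "claw": 0}}

```text
clock: 2.3
tcp_pos: [0.4056, -0.2777, 0.271]
orientation: [2.204, 2.238, 0.003]
contact_force: [1.1, 0.1, -0.8]
grip_width: 0.0855
gripper_force: 0.0
```

{"fn": "servo_tool", "kwargs": {"commands": [[[0.2,0.2,0],[0,0,0]],[[0.2,0.2,0],[0,0,0]],[[0.2,0.2,0],[0,0,0]],[[0.2,0.2,0],[0,0,0]]]}}

```text
clock: 2.7
tcp_pos: [0.4528, -0.2342, 0.2703]
orientation: [-2.22, -2.223, 0.001]
contact_force: [-0.1, 0.4, 1.1]
grip_width: 0.0853
gripper_force: 0.0
```

```bash
python3 - <<'E'
from h import *
o,im,d=grab('wrist','w1.png'); st()
for n,z in[('collar_large',.009),('collar_medium',.009),('collar_small',.009),('post_base',.012),('screwdriver',0),('socket',0),('damper_a_mid',.075)]:
    for q in r.mark_of('wrist',n)[:3]:
        if q['confidence']>.3: print(n,np.round(q['uv'],1),round(q['confidence'],2),world('wrist',q['uv'],d,o).round(3),world('wrist',q['uv'],d,o,z).round(4))
E
```

```text
t 2.75 p [ 0.4523 -0.235   0.2702] x [ 0.  1. -0.] z [-0.001 -0.    -1.   ] w 0.0853 gf 0.0 F [ 0.1  0.  -0.1] q [ 0.689  0.21  -0.381  1.901  0.09   1.048  0.27 ]
collar_large [272.5 213.6] 0.94 [ 0.443 -0.286 -0.   ] [ 0.4437 -0.2827  0.009 ]
collar_medium [280.5 130. ] 0.56 [ 0.453 -0.18  -0.001] [ 0.4534 -0.1799  0.009 ]
collar_small [251.9 284.5] 0.56 [ 0.414 -0.389  0.002] [ 0.415  -0.3842  0.009 ]
screwdriver [348.6 155. ] 0.73 [ 0.534 -0.208  0.014] [ 0.5376 -0.2098  0.    ]
socket [350.7 312.3] 0.79 [ 0.553 -0.426  0.02 ] [ 0.5581 -0.4395  0.    ]
damper_a_mid [457.1  81.7] 0.86 [ 0.622 -0.12   0.107] [ 0.6412 -0.1151  0.075 ]
```

View pics/w1.png

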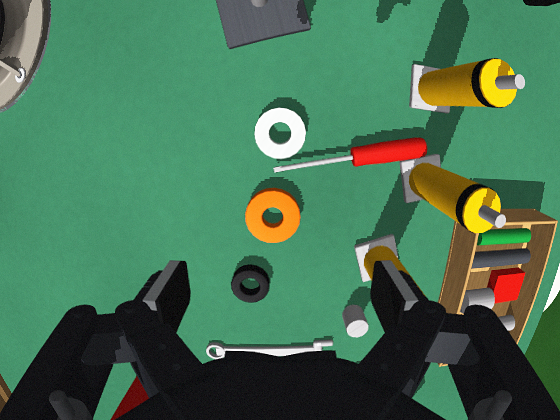

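```bash
cat >> h.py <<'E'
def cloud(cam,d,o=None,step=1):
    """organised world point cloud HxWx3"""
    m=r.camera_model(cam); v,u=np.mgrid[0:d.shape[0],0:d.shape[1]].astype(float)
    x=(u-m['cx'])/m['fx']; y=(v-m['cy'])/m['fy']
    if cam=='wrist':
        t=np.hypot(x,y)+1e-12; k=np.tan(np.minimum(t,1.4))/t
        T=np.eye(4);T[:3,:3]=R.from_rotvec(o['orientation']).as_matrix();T[:3,3]=o['tcp_pos'];T=T@m['hand_eye']
    else: k=1.;T=m['extrinsics']
    P=np.dstack([x*k*d,y*k*d,d])@T[:3,:3].T+T[:3,3]
    P[d<=0]=np.nan; return P
def near(P,c,rad,z0,z1):
    return (np.hypot(P[...,0]-c[0],P[...,1]-c[1])<rad)&(P[...,2]>z0)&(P[...,2]<z1)
def circ(P,c,rad,z0,z1):
    q=P[near(P,c,rad,z0,z1)]; (x,y),rr=cv2.minEnclosingCircle(q[:,:2].astype(np.float32))
    return np.round([x,y,rr,*q.mean(0),len(q),q[:,2].std()],4)
E
python3 - <<'E'
from h import *
o,im,d=grab('wrist'); P=cloud('wrist',d,o)
hsv=cv2.cvtColor(im,cv2.COLOR_RGB2HSV)
g=near(P,(.45,-.235),.2,-.02,.006); print('bench',np.nanmedian(P[g][:,2]),P[g][:,2].std())
for n,c in(('L',(.4437,-.2827)),('M',(.4534,-.18)),('S',(.415,-.384))): print(n,circ(P,c,.042,.011,.027))
o2,im2,d2=grab('top'); Q=cloud('top',d2)
for n,c in(('L',(.4437,-.2827)),('M',(.4534,-.18)),('S',(.415,-.384))): print(n,circ(Q,c,.042,.011,.027))
print('post',circ(Q,(.42,-.015),.04,.03,.07))
for c in((.62,-.12),(.61,-.22),(.57,-.33)): print('damp',circ(Q,c,.05,.135,.156))
for y in(.09,.28):
    q=Q[(abs(Q[...,1]-y)<.05)&(abs(Q[...,0]-.58)<.13)&(Q[...,2]>.066)&(Q[...,2]<.1)]; print('worn',cv2.minAreaRect(q[:,:2].astype(np.float32)),q.mean(0),len(q))
q=Q[(abs(Q[...,1]-.37)<.05)&(abs(Q[...,0]-.53)<.06)&(Q[...,2]>.09)]; print('lever',q.mean(0),q[:,2].max(),len(q))
E
```

```text
bench -1.7975129661618183e-05 0.0008753612308424963
L [ 4.433e-01 -2.846e-01  3.410e-02  4.437e-01 -2.831e-01  1.770e-02
  1.958e+03  1.100e-03]
M [ 4.541e-01 -1.873e-01  3.470e-02  4.525e-01 -1.824e-01  1.790e-02
  1.680e+03  1.000e-03]
S [ 4.123e-01 -3.820e-01  2.650e-02  4.134e-01 -3.799e-01  1.710e-02
  8.350e+02  1.600e-03]
L [ 4.412e-01 -2.666e-01  2.580e-02  4.412e-01 -2.632e-01  1.720e-02
  7.900e+01  2.000e-03]
M [ 4.514e-01 -1.857e-01  3.010e-02  4.511e-01 -1.850e-01  1.740e-02
  2.530e+02  2.200e-03]
S [ 0.  0.  0. nan nan nan  0. nan]
post [ 4.263e-01 -2.260e-02  1.000e-02  4.244e-01 -2.440e-02  5.890e-02
  2.400e+01  1.250e-02]
damp [ 6.407e-01 -1.223e-01  2.240e-02  6.385e-01 -1.216e-01  1.484e-01
  1.840e+02  3.000e-03]
damp [ 6.352e-01 -2.379e-01  2.230e-02  6.322e-01 -2.362e-01  1.486e-01
  1.810e+02  3.100e-03]
damp [ 0.  0.  0. nan nan nan  0. nan]
worn ((0.5964313745498657, 0.08725617080926895), (0.05621107295155525, 0.1782892942428589), 88.58206939697266) [0.58135247 0.08585642 0.07953621] 774
worn ((0.6001229286193848, 0.2836027443408966), (0.05656171590089798, 0.17768578231334686), 86.6628646850586) [0.58459474 0.28381106 0.0795052 ] 786
lever [0.5339077  0.37070473 0.1144884 ] 0.12043573706699573 74h.py:53: RuntimeWarning: Mean of empty slice.
  return np.round([x,y,rr,*q.mean(0),len(q),q[:,2].std()],4)
  ret = um.true_divide(
  ret = _var(a, axis=axis, dtype=dtype, out=out, ddof=ddof,
  arrmean = um.true_divide(arrmean, div, out=arrmean,
  ret = ret.dtype.type(ret / rcount)
```

{"fn": "servo_tool", "kwargs": {"commands": [[[0.2,0,0],[0,0,0]],[[0.4,0,0],[0,0,0]],[[0.5,-0.1,0],[0,0,0]],[[0.5,-0.1,0],[0,0,0]],[[0.5,-0.1,0],[0,0,0]]]}}

```text
clock: 3.7
tcp_pos: [0.4277, -0.1092, 0.2706]
orientation: [2.219, 2.222, -0.0]
contact_force: [0.5, -0.2, -0.7]
grip_width: 0.0855
gripper_force: 0.0
```

```bash
python3 - <<'E'
from h import *
st();o,im,d=grab('wrist','w2.png'); P=cloud('wrist',d,o)
print('M',circ(P,(.4525,-.1845),.034,.012,.027))
for z0,z1 in((.02,.04),(.04,.054),(.054,.07),(.025,.08)): print('post',z0,circ(P,(.42,-.02),.035,z0,z1))
q=P[near(P,(.42,-.02),.1,.009,.016)]; print('plate',cv2.minAreaRect(q[:,:2].astype(np.float32)),len(q))
print('damp a',circ(P,(.62,-.12),.06,.135,.156),circ(P,(.62,-.12),.06,.04,.12))
print([ (np.round(q['uv']),q['confidence']) for q in r.mark_of('wrist','post_base')][:2])
E
```

```text
t 3.7 p [ 0.4277 -0.1092  0.2706] x [-0.002  1.    -0.001] z [ 0.001 -0.001 -1.   ] w 0.0855 gf 0.0 F [ 0.5 -0.2 -0.7] q [ 0.56   0.096 -0.476  2.035  0.052  1.022  0.06 ]
M [ 4.521e-01 -1.828e-01  3.020e-02  4.517e-01 -1.807e-01  1.760e-02
  1.406e+03  1.200e-03]
post 0.02 [ 4.29e-01 -2.76e-02  5.60e-03  4.29e-01 -2.76e-02  2.95e-02  2.00e+00
  7.00e-04]
post 0.04 [ 4.289e-01 -2.900e-02  3.300e-03  4.283e-01 -2.940e-02  5.110e-02
  5.000e+00  2.800e-03]
post 0.054 [ 4.279e-01 -2.000e-02  9.900e-03  4.278e-01 -2.040e-02  6.790e-02
  1.060e+02  1.800e-03]
post 0.025 [ 4.279e-01 -2.000e-02  9.900e-03  4.280e-01 -2.030e-02  7.070e-02
  3.010e+02  5.200e-03]
plate ((0.4418010115623474, -0.008973881602287292), (0.13304877281188965, 0.1152622252702713), 14.167288780212402) 6999
damp a [ 6.413e-01 -1.192e-01  2.270e-02  6.348e-01 -1.164e-01  1.479e-01
  1.313e+03  4.300e-03] [ 6.408e-01 -1.184e-01  2.230e-02  6.262e-01 -1.130e-01  8.400e-02
  1.408e+03  2.290e-02]
[(array([280.,  97.]), 0.73)]
```

```bash
python3 - <<'E'
from h import *
o,im,d=grab('wrist'); P=cloud('wrist',d,o); t=o['tcp_pos']; st()
for s in(-1,1):
    m=(abs(P[...,1]-t[1])<.02)&(s*(P[...,0]-t[0])>.03)&(s*(P[...,0]-t[0])<.07)&(P[...,2]>.18); q=P[m]-t
    print(len(q),np.percentile(q[:,2],[0,1,5,20,50]).round(4), q[q[:,2]<np.percentile(q[:,2],8)].mean(0).round(4))
plan([([.4433,-.2846,.13],down(90)),([.4433,-.2846,.016],down(90))])
E
```

```text
t 3.85 p [ 0.4283 -0.1103  0.2704] x [ 0.001  1.    -0.   ] z [ 0. -0. -1.] w 0.0853 gf 0.0 F [-0.8 -0.1 -0.8] q [ 0.561  0.098 -0.474  2.033  0.052  1.022  0.06 ]
13923 [-0.0066 -0.0008  0.0094  0.0406  0.0572] [-0.0451  0.0053  0.0066]
13882 [-0.0059 -0.0007  0.0095  0.0407  0.0571] [0.0447 0.0053 0.0067]
[[-0.6969, 0.0606, 0.5617], [0.0003, 0.0, -0.0008]] rows 4.5
[[-0.6969, 0.0604, 1.0177], [0.0003, 0.0, -0.0008]] rows 2.3
```

{"fn": "servo_tool", "kwargs": {"commands": [[[-0.2,0.02,0.1],[0,0,0]],[[-0.4,0.04,0.2],[0,0,0]],[[-0.6,0.06,0.3],[0,0,0]],[[-0.697,0.06,0.4],[0,0,0]],[[-0.697,0.06,0.6],[0,0,0]],[[-0.697,0.06,0.75],[0,0,0]],[[-0.697,0.06,0.75],[0,0,0]],[[-0.697,0.06,0.75],[0,0,0]]]}}

```text
clock: 4.65
tcp_pos: [0.443, -0.2839, 0.0828]
orientation: [-2.221, -2.221, 0.0]
contact_force: [-0.1, -0.0, 1.1]
grip_width: 0.0856
gripper_force: 0.0
```

```bash
python3 - <<'E'
from h import *
st(); plan([([.4433,-.2846,.016],down(90)),([.4433,-.2846,.12],down(90)),([.4279,-.02,.12],down(90))])
E
```

```text
t 4.65 p [ 0.443  -0.2839  0.0828] x [0.    1.    0.001] z [-0.001  0.001 -1.   ] w 0.0856 gf 0.0 F [-0.1 -0.   1.1] q [ 0.693  0.482 -0.3    2.026  0.223  0.666  0.248]
[[-0.0031, 0.0013, 0.2674], [-0.0006, -0.0005, -0.0]] rows 1.3
[[-0.0028, 0.0009, -0.1486], [-0.0006, -0.0005, -0.0]] rows 2.1
[[1.0556, -0.0607, -0.1478], [-0.0006, -0.0005, -0.0]] rows 5.3
```

{"fn": "servo_tool", "kwargs": {"commands": [[[0,0,0.15],[0,0,0]],[[0,0,0.26],[0,0,0]],[[0,0,0.267],[0,0,0]],[[0,0,0.267],[0,0,0]]]}}

```text
clock: 5.05
tcp_pos: [0.4443, -0.2841, 0.0179]
orientation: [2.219, 2.221, 0.001]
contact_force: [-0.0, -0.9, 1.5]
grip_width: 0.0854
gripper_force: 0.0
```

{"fn": "servo_tool", "kwargs": {"commands": [[[0,0,0],[0,0,0]],[[0,0,0],[0,0,0]],[[0,0,0],[0,0,0]],[[0,0,0],[0,0,0]],[[0,0,0],[0,0,0]],[[0,0,0],[0,0,0]]], "claw": 1, "squeeze": 60}}

```text
clock: 5.65
tcp_pos: [0.4445, -0.2843, 0.0188]
orientation: [2.219, 2.219, 0.001]
contact_force: [-3.1, 1.9, 11.5]
grip_width: 0.0646
gripper_force: 64.6
```

{"fn": "servo_tool", "kwargs": {"commands": [[[0,0,-0.2],[0,0,0]],[[0,0,-0.4],[0,0,0]],[[0.1,0,-0.44],[0,0,0]],[[0.3,0,-0.44],[0,0,0]],[[0.5,-0.02,-0.44],[0,0,0]],[[0.7,-0.04,-0.44],[0,0,0]],[[0.85,-0.06,-0.44],[0,0,0]],[[0.85,-0.06,-0.44],[0,0,0]],[[0.85,-0.06,-0.44],[0,0,0]]]}}

```text
clock: 6.55
tcp_pos: [0.4283, -0.0704, 0.1272]
orientation: [2.216, 2.223, 0.001]
contact_force: [-0.0, -0.8, -1.2]
grip_width: 0.0645
gripper_force: 68.4
```

```bash
python3 - <<'E'
from h import *
st();o,im,d=grab('wrist','w3.png'); P=cloud('wrist',d,o); t=o['tcp_pos']
print('collar',circ(P,t[:2],.045,t[2]-.005,t[2]+.02)-np.r_[t[:2],0,t,0,0])
print('post',circ(P,(.428,-.02),.03,.06,.08))
E
```

```text
t 6.55 p [ 0.4283 -0.0704  0.1272] x [-0.003  1.    -0.001] z [ 0.002 -0.001 -1.   ] w 0.0645 gf 68.4 F [-0.  -0.8 -1.2] q [ 0.387  0.293 -0.42   2.2    0.19   0.68  -0.162]
collar [-2.22374230e-05  7.89850602e-03  4.44000000e-02 -2.22237423e-04
  3.89850602e-03  5.58987982e-04  1.55520000e+04  4.60000000e-03]
post [ 4.278e-01 -2.020e-02  1.000e-02  4.277e-01 -1.930e-02  7.120e-02
  8.950e+02  3.000e-03]
```

View pics/w3.png

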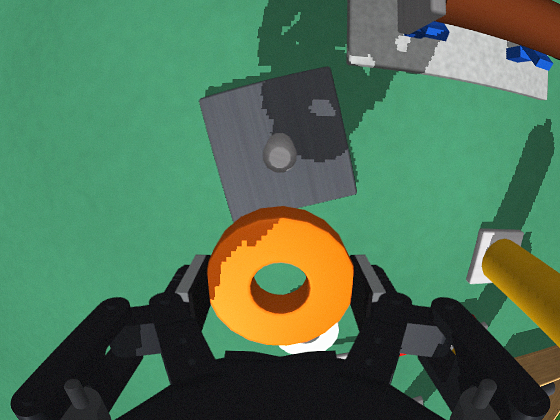

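```bash
cat >> h.py <<'E'
def held(mask,P,t,zt=None):
    """centre of a held ring's top face from masked cloud, relative to TCP"""
    q=P[mask&near(P,t[:2],.08,t[2]-.05,t[2]+.04)]
    zt=np.percentile(q[:,2],90) if zt is None else zt
    q=q[abs(q[:,2]-zt)<.004]; (x,y),rr=cv2.minEnclosingCircle(q[:,:2].astype(np.float32))
    print('held: centre-tcp',np.round([x-t[0],y-t[1]],4),'r',round(rr,4),'top z-tcp',round(zt-t[2],4),'tilt',np.round(np.linalg.lstsq(np.c_[q[:,:2]-q[:,:2].mean(0),np.ones(len(q))],q[:,2],rcond=None)[0][:2],3),len(q))
E
python3 - <<'E'
from h import *
o,im,d=grab('wrist'); P=cloud('wrist',d,o); t=o['tcp_pos']
h=cv2.cvtColor(im,cv2.COLOR_RGB2HSV); m=(h[...,0]>5)&(h[...,0]<22)&(h[...,1]>150)&(h[...,2]>60)
held(m,P,t); plan([([.4279,-.02,.12],down(90))])
E
```

```text
held: centre-tcp [-0.0005 -0.0004] r 0.0342 top z-tcp -0.0002 tilt [-0.001 -0.001] 12993
[[0.2082, -0.0017, 0.0268], [0.0008, 0.0005, -0.0005]] rows 1.0
```

{"fn": "servo_tool", "kwargs": {"commands": [[[0.1,0,0.03],[0,0,0]],[[0.203,0,0.06],[0,0,0]],[[0.203,0,0.06],[0,0,0]],[[0.203,0,0.06],[0,0,0]],[[0.203,0,0.06],[0,0,0]]]}}

```text
clock: 7.15
tcp_pos: [0.428, -0.0217, 0.1112]
orientation: [2.223, 2.219, -0.0]
contact_force: [0.0, 0.8, 0.2]
grip_width: 0.0643
gripper_force: 68.4
```

```bash
python3 - <<'E'
from h import *
o=st(); plan([([.4284,-.0196,.06],down(90)),([.4284,-.0196,.031],down(90))])
E
```

```text
t 7.15 p [ 0.428  -0.0217  0.1112] x [ 0.002  1.    -0.001] z [ 0.    -0.001 -1.   ] w 0.0643 gf 68.4 F [0.  0.8 0.2] q [ 0.28   0.318 -0.43   2.221  0.22   0.642 -0.31 ]
[[0.0086, 0.0015, 0.2049], [0.0001, 0.0004, -0.0012]] rows 1.0
[[0.0087, 0.0014, 0.3209], [0.0001, 0.0004, -0.0012]] rows 0.6
```

{"fn": "servo_tool", "kwargs": {"commands": [[[0.006,0.001,0.05],[0,0,0]],[[0.006,0.001,0.1],[0,0,0]],[[0.006,0.001,0.15],[0,0,0]],[[0.006,0.001,0.2],[0,0,0]],[[0.006,0.001,0.25],[0,0,0]],[[0.006,0.001,0.29],[0,0,0]],[[0.006,0.001,0.32],[0,0,0]],[[0.006,0.001,0.32],[0,0,0]]]}}

```text
clock: 7.95
tcp_pos: [0.4278, -0.0185, 0.0302]
orientation: [-2.22, -2.222, 0.001]
contact_force: [-0.2, -0.8, -0.8]
grip_width: 0.0642
gripper_force: 71.8
```

```bash
python3 - <<'E'
from h import *
o=st()
E
```

```text
t 7.95 p [ 0.4278 -0.0185  0.0302] x [-0.001  1.    -0.   ] z [-0.001 -0.    -1.   ] w 0.0642 gf 71.8 F [-0.2 -0.8 -0.8] q [ 0.185  0.476 -0.339  2.264  0.357  0.451 -0.442]
```

{"fn": "servo_tool", "kwargs": {"commands": [[[0,0,0],[0,0,0]],[[0,0,0],[0,0,0]],[[0,0,0],[0,0,0]],[[0,0,-0.15],[0,0,0]],[[0,0,-0.35],[0,0,0]],[[-0.1,0,-0.5],[0,0,0]],[[-0.3,0.05,-0.55],[0,0,0]],[[-0.48,0.1,-0.55],[0,0,0]],[[-0.48,0.1,-0.55],[0,0,0]],[[-0.48,0.1,-0.55],[0,0,0]]], "claw": 0}}

```text
clock: 8.95
tcp_pos: [0.4529, -0.1397, 0.1686]
orientation: [2.224, 2.219, 0.0]
contact_force: [-0.1, 1.4, -0.4]
grip_width: 0.0855
gripper_force: 0.0
```

```bash
python3 - <<'E'
from h import *
o,im,d=grab('wrist','w4.png'); st(); P=cloud('wrist',d,o)
h=cv2.cvtColor(im,cv2.COLOR_RGB2HSV); m=(h[...,0]>5)&(h[...,0]<22)&(h[...,1]>150)&(h[...,2]>60)
q=P[m&near(P,(.428,-.02),.08,0,.06)]; print('L home', cv2.minEnclosingCircle(q[:,:2].astype(np.float32)),np.percentile(q[:,2],[10,50,90]))
print('post',circ(P,(.428,-.02),.03,.06,.08)[:3])
m=circ(P,(.4521,-.1828),.034,.012,.027);print('M',m)
plan([([m[0],m[1],.016],down(90))])
E
```

```text
t 9.0 p [ 0.4527 -0.1383  0.1684] x [-0.  1.  0.] z [-0.001  0.    -1.   ] w 0.0854 gf 0.0 F [0.4 0.6 0. ] q [ 0.516  0.282 -0.406  2.082  0.153  0.805  0.019]
L home ((0.42698925733566284, -0.016664057970046997), 0.0368751622736454) [0.02896939 0.03005809 0.03102976]
post [ 0.4279 -0.0205  0.0101]
M [ 4.521e-01 -1.826e-01  2.990e-02  4.523e-01 -1.808e-01  1.760e-02
  2.529e+03  1.100e-03]
[[-0.1775, -0.002, 0.6094], [-0.0003, -0.0003, 0.0001]] rows 3.2
```

L is home (top 30 mm). Next, the medium one.

{"fn": "servo_tool", "kwargs": {"commands": [[[-0.177,-0.002,0.1],[0,0,0]],[[-0.177,-0.002,0.3],[0,0,0]],[[-0.177,-0.002,0.48],[0,0,0]],[[-0.177,-0.002,0.61],[0,0,0]],[[-0.177,-0.002,0.61],[0,0,0]],[[-0.177,-0.002,0.61],[0,0,0]]]}}

```text
clock: 9.6
tcp_pos: [0.4526, -0.1814, 0.0163]
orientation: [-2.217, -2.224, 0.0]
contact_force: [-0.5, 0.9, 1.0]
grip_width: 0.0854
gripper_force: 0.0
```

{"fn": "servo_tool", "kwargs": {"commands": [[[0,0,0],[0,0,0]],[[0,0,0],[0,0,0]],[[0,0,0],[0,0,0]],[[0,0,0],[0,0,0]],[[0,0,0],[0,0,0]],[[0,0,0],[0,0,0]],[[0,0,-0.2],[0,0,0]],[[0,0,-0.4],[0,0,0]],[[0.1,0,-0.44],[0,0,0]],[[0.3,-0.04,-0.44],[0,0,0]],[[0.45,-0.095,-0.44],[0,0,0]],[[0.45,-0.095,-0.44],[0,0,0]],[[0.45,-0.095,-0.44],[0,0,0]]], "claw": 1}}

```text
clock: 10.9
tcp_pos: [0.429, -0.07, 0.1272]
orientation: [2.217, 2.223, 0.001]
contact_force: [-0.1, 0.3, -1.0]
grip_width: 0.0565
gripper_force: 65.8
```

```bash
python3 - <<'E'
from h import *
o,im,d=grab('wrist','w5.png'); o=st(); P=cloud('wrist',d,o); t=o['tcp_pos']
h=cv2.cvtColor(im,cv2.COLOR_RGB2HSV); m=(h[...,1]<40)&(h[...,2]>130)
held(m,P,t,t[2]+.0); plan([([.4279,-.02,.11],down(90)),([.4279,-.02,.05],down(90))])
E
```

```text
t 10.95 p [ 0.4293 -0.071   0.127 ] x [-0.001  1.    -0.001] z [ 0.002 -0.001 -1.   ] w 0.0568 gf 65.8 F [ 0.3 -0.6 -0.9] q [ 0.397  0.296 -0.431  2.197  0.196  0.682 -0.17 ]
held: centre-tcp [-0.0002 -0.0006] r 0.0301 top z-tcp 0.0 tilt [-0.001  0.002] 9236
[[0.2039, -0.0057, 0.0677], [0.0012, 0.0006, 0.0004]] rows 1.1
[[0.2042, -0.0061, 0.3077], [0.0012, 0.0006, 0.0004]] rows 1.2
```

{"fn": "servo_tool", "kwargs": {"commands": [[[0.1,-0.002,0.03],[0,0,0]],[[0.206,-0.005,0.06],[0,0,0]],[[0.206,-0.005,0.06],[0,0,0]],[[0.206,-0.005,0.06],[0,0,0]],[[0.206,-0.005,0.11],[0,0,0]],[[0.206,-0.005,0.16],[0,0,0]],[[0.206,-0.005,0.21],[0,0,0]],[[0.206,-0.005,0.26],[0,0,0]],[[0.206,-0.005,0.29],[0,0,0]],[[0.206,-0.005,0.312],[0,0,0]],[[0.206,-0.005,0.312],[0,0,0]]]}}

```text
clock: 12.05
tcp_pos: [0.427, -0.0189, 0.0482]
orientation: [-2.22, -2.223, 0.003]
contact_force: [-4.9, 0.1, 10.4]
grip_width: 0.0572
gripper_force: 67.3
```

```bash
python3 - <<'E'
from h import *
o=st()
E
```

```text
t 12.05 p [ 0.427  -0.0189  0.0482] x [-0.002  1.    -0.001] z [-0.002 -0.001 -1.   ] w 0.0572 gf 67.3 F [-4.9  0.1 10.4] q [ 0.216  0.44  -0.374  2.258  0.336  0.496 -0.422]
```

{"fn": "servo_tool", "kwargs": {"commands": [[[0,0,0],[0,0,0]],[[0,0,0],[0,0,0]],[[0,0,0],[0,0,0]],[[0,0,-0.15],[0,0,0]],[[0,0,-0.35],[0,0,0]],[[-0.1,0,-0.5],[0,0,0]],[[-0.3,0,-0.5],[0,0,0]],[[-0.48,0,-0.5],[0,0,0]],[[-0.48,0,-0.5],[0,0,0]],[[-0.48,0,-0.5],[0,0,0]]], "claw": 0}}

```text
clock: 13.05
tcp_pos: [0.4273, -0.1397, 0.1729]
orientation: [-2.224, -2.219, 0.0]
contact_force: [-0.2, 1.0, -1.8]
grip_width: 0.0857
gripper_force: 0.0
```

```bash
python3 - <<'E'
from h import *
o,im,d=grab('wrist','w6.png'); st(); P=cloud('wrist',d,o)
print('M home',circ(P,(.428,-.02),.05,.041,.055)); print('post',circ(P,(.428,-.02),.02,.06,.08)[:3])
plan([([.4123,-.36,.17],down(90))])
E
```

```text
t 13.1 p [ 0.4275 -0.1384  0.1728] x [-0.     1.     0.001] z [-0.     0.001 -1.   ] w 0.0853 gf 0.0 F [ 0.4  0.8 -0.7] q [ 0.543  0.238 -0.415  2.129  0.133  0.799  0.046]
M home [ 4.271e-01 -1.930e-02  3.030e-02  4.270e-01 -2.010e-02  4.800e-02
  3.790e+03  1.100e-03]
post [ 0.4278 -0.0201  0.0104]
[[-0.8863, -0.061, 0.0109], [-0.0002, -0.0003, 0.0003]] rows 4.4
```

M is home (top 48 mm). Now the small one.

{"fn": "servo_tool", "kwargs": {"commands": [[[-0.2,-0.02,0],[0,0,0]],[[-0.4,-0.04,0],[0,0,0]],[[-0.6,-0.06,0],[0,0,0]],[[-0.8,-0.06,0],[0,0,0]],[[-0.85,-0.06,0],[0,0,0]],[[-0.85,-0.06,0],[0,0,0]],[[-0.85,-0.06,0],[0,0,0]]]}}

```text
clock: 13.8
tcp_pos: [0.4136, -0.3489, 0.1726]
orientation: [-2.216, -2.224, -0.002]
contact_force: [0.8, 0.7, -0.3]
grip_width: 0.0854
gripper_force: 0.0
```

```bash
python3 - <<'E'
from h import *
o,im,d=grab('wrist','w7.png'); st(); P=cloud('wrist',d,o)
m=circ(P,(.4123,-.382),.036,.012,.027);print('S',m)
plan([([m[0],m[1],.017],down(90))])
E
```

```text
t 13.85 p [ 0.4136 -0.3485  0.1728] x [-0.004  1.     0.002] z [-0.     0.002 -1.   ] w 0.0854 gf 0.0 F [0.2 0.1 0.7] q [ 0.825  0.367 -0.294  1.935  0.136  0.86   0.465]
S [ 4.121e-01 -3.822e-01  2.580e-02  4.122e-01 -3.808e-01  1.760e-02
  1.764e+03  1.200e-03]
[[-0.1356, -0.0066, 0.6229], [-0.0002, -0.001, 0.0029]] rows 3.2
```

{"fn": "servo_tool", "kwargs": {"commands": [[[-0.135,-0.006,0.1],[0,0,0]],[[-0.135,-0.006,0.3],[0,0,0]],[[-0.135,-0.006,0.48],[0,0,0]],[[-0.135,-0.006,0.622],[0,0,0]],[[-0.135,-0.006,0.622],[0,0,0]],[[-0.135,-0.006,0.622],[0,0,0]]]}}

```text
clock: 14.45
tcp_pos: [0.4122, -0.3834, 0.0181]
orientation: [-2.217, -2.224, -0.001]
contact_force: [0.1, -0.1, 0.6]
grip_width: 0.0853
gripper_force: 0.0
```

{"fn": "servo_tool", "kwargs": {"commands": [[[0,0,0],[0,0,0]],[[0,0,0],[0,0,0]],[[0,0,0],[0,0,0]],[[0,0,0],[0,0,0]],[[0,0,0],[0,0,0]],[[0,0,0],[0,0,0]],[[0,0,-0.2],[0,0,0]],[[0,0,-0.4],[0,0,0]],[[0.1,0,-0.5],[0,0,0]],[[0.3,0,-0.5],[0,0,0]],[[0.5,0.03,-0.5],[0,0,0]],[[0.7,0.06,-0.5],[0,0,0]],[[0.9,0.06,-0.5],[0,0,0]],[[1,0.06,-0.5],[0,0,0]],[[1,0.06,-0.5],[0,0,0]],[[1,0.06,-0.5],[0,0,0]]], "claw": 1}}

```text
clock: 16.05
tcp_pos: [0.4264, -0.1352, 0.1434]
orientation: [2.218, 2.222, 0.001]
contact_force: [0.0, -0.5, -1.0]
grip_width: 0.049
gripper_force: 63.5
```

```bash
python3 - <<'E'
from h import *
o=st(); plan([([.4279,-.07,.13],down(90))])
E
```

```text
t 16.05 p [ 0.4264 -0.1352  0.1434] x [-0.002  1.    -0.001] z [ 0.001 -0.001 -1.   ] w 0.049 gf 63.5 F [ 0.  -0.5 -1. ] q [ 0.503  0.279 -0.384  2.161  0.158  0.725  0.016]
[[0.2607, 0.0063, 0.0535], [0.0009, 0.0006, 0.0012]] rows 1.3
```

{"fn": "servo_tool", "kwargs": {"commands": [[[0.15,0.006,0.05],[0,0,0]],[[0.26,0.006,0.05],[0,0,0]],[[0.26,0.006,0.05],[0,0,0]],[[0.26,0.006,0.05],[0,0,0]]]}}

```text
clock: 16.45
tcp_pos: [0.4279, -0.0714, 0.1304]
orientation: [2.221, 2.22, -0.0]
contact_force: [0.4, -0.7, -1.0]
grip_width: 0.0493
gripper_force: 63.5
```

```bash
python3 - <<'E'
from h import *
o,im,d=grab('wrist','w8.png'); o=st(); P=cloud('wrist',d,o); t=o['tcp_pos']
m=(abs(P[...,0]-t[0])<.022)&(abs(P[...,1]-t[1])<.04)&(abs(P[...,2]-t[2])<.012); q=P[m]-t
print(len(q),np.percentile(q[:,2],[5,50,95]).round(4)); q=q[abs(q[:,2]-np.median(q[:,2]))<.004]
print(q[abs(q[:,0])<.004][:,1].min(),q[abs(q[:,0])<.004][:,1].max(),cv2.minEnclosingCircle(q[:,:2].astype(np.float32)))
E
```

```text
t 16.5 p [ 0.4278 -0.0719  0.1303] x [ 0.002  1.    -0.001] z [ 0.001 -0.001 -1.   ] w 0.049 gf 63.5 F [-0.  -0.9 -0.6] q [ 0.383  0.286 -0.411  2.198  0.18   0.688 -0.154]
7322 [-0.0093 -0.0024 -0.0014]
-0.022521425036328244 0.02911137094144929 ((-0.00029082357650622725, 0.0028559050988405943), 0.026361193507909775)
```

{"fn": "servo_tool", "kwargs": {"commands": [[[0.1,0.001,0.03],[0,0,0]],[[0.197,0.001,0.06],[0,0,0]],[[0.197,0.001,0.06],[0,0,0]],[[0.197,0.001,0.06],[0,0,0]],[[0.197,0.001,0.11],[0,0,0]],[[0.197,0.001,0.15],[0,0,0]],[[0.197,0.001,0.19],[0,0,0]],[[0.197,0.001,0.22],[0,0,0]],[[0.197,0.001,0.25],[0,0,0]],[[0.197,0.001,0.25],[0,0,0]]]}}

```text
clock: 17.5
tcp_pos: [0.4278, -0.0209, 0.0674]
orientation: [2.22, 2.223, -0.001]
contact_force: [-2.0, -1.4, 4.3]
grip_width: 0.0491
gripper_force: 64.9
```

```bash
python3 - <<'E'
from h import *
o=st()
E
```

```text
t 17.5 p [ 0.4278 -0.0209  0.0674] x [-0.001  1.    -0.001] z [-0.001 -0.001 -1.   ] w 0.0491 gf 64.9 F [-2.  -1.4  4.3] q [ 0.229  0.401 -0.381  2.248  0.288  0.538 -0.372]
```

{"fn": "servo_tool", "kwargs": {"commands": [[[0,0,0],[0,0,0]],[[0,0,0],[0,0,0]],[[0,0,0],[0,0,0]],[[0,0,-0.15],[0,0,0]],[[0,0,-0.3],[0,0,0]],[[0,0,-0.5],[0,0,-0.05]],[[0,0.1,-0.68],[0,0,-0.14]],[[0.1,0.2,-0.85],[0,0,-0.23]],[[0.2,0.3,-0.9],[0,0,-0.32]],[[0.35,0.4,-0.9],[0,0,-0.41]],[[0.5,0.5,-0.9],[0,0,-0.5]],[[0.65,0.6,-0.9],[0,0,-0.59]],[[0.8,0.6,-0.9],[0,0,-0.68]],[[0.84,0.6,-0.9],[0,0,-0.77]],[[0.84,0.6,-0.9],[0,0,-0.86]],[[0.84,0.6,-0.9],[0,0,-0.95]],[[0.84,0.6,-0.9],[0,0,-1]],[[0.84,0.6,-0.9],[0,0,-1]],[[0.84,0.6,-0.9],[0,0,-1]]], "claw": 0}}

```text
clock: 19.4
tcp_pos: [0.5776, 0.189, 0.2923]
orientation: [-0.003, -3.141, 0.0]
contact_force: [0.0, 0.6, 0.2]
grip_width: 0.0855
gripper_force: 0.0
```

```bash
cat >> h.py <<'E'
def worn(P,y,x=.585):
    q=P[(abs(P[...,1]-y)<.05)&(abs(P[...,0]-x)<.13)&(P[...,2]>.066)&(P[...,2]<.1)]; c,s,a=cv2.minAreaRect(q[:,:2].astype(np.float32))
    t=q[(q[:,2]>.076)&(q[:,2]<.086)]; k=np.polyfit(t[:,0],t[:,1],1)
    print('worn rect',np.round(c,4),np.round(s,4),round(a,2),'x',q[:,0].min().round(4),q[:,0].max().round(4),'tube mean',t.mean(0).round(4),'slope',k[0].round(4),len(q))
E
python3 - <<'E'
from h import *
o,im,d=grab('wrist','w9.png'); st(); P=cloud('wrist',d,o)
for y in(.087,.283): worn(P,y)
g=P[(abs(P[...,0]-.585)<.2)&(abs(P[...,1]-.187)<.25)&(P[...,2]>.008)&(P[...,2]<.016)]; print('board',cv2.minAreaRect(g[:,:2].astype(np.float32)))
o,im,d=grab('top','t2.png'); Q=cloud('top',d); print('S',circ(Q,(.428,-.02),.035,.055,.07))
for n in('lever_tip','scrap_tray_in'):
    o,im,d=grab('wrist');print(n,[(np.round(q['uv']),round(q['confidence'],2),world('wrist',q['uv'],d,o).round(3)) for q in r.mark_of('wrist',n)[:2]])
E
```

```text
t 19.45 p [0.5776 0.189  0.2924] x [-1.     0.002  0.   ] z [-0. -0. -1.] w 0.0854 gf 0.0 F [-0.5  0.3  0.8] q [ 0.169  0.439 -0.794  1.634  0.33   1.209  0.874]
worn rect [0.5973 0.0894] [0.0556 0.1784] 87.74 x 0.5076 0.6866 tube mean [0.5849 0.0921 0.0814] slope -0.0295 5054
worn rect [0.6018 0.2896] [0.0559 0.1787] 88.54 x 0.5118 0.6912 tube mean [0.5892 0.2882 0.0817] slope -0.0198 5065
board ((0.5684567093849182, 0.18515720963478088), (0.4962044954299927, 0.36661872267723083), 89.9708023071289)
S [ 4.278e-01 -2.600e-02  2.470e-02  4.265e-01 -3.380e-02  6.460e-02
  9.800e+01  2.900e-03]
lever_tip [(array([458., 155.]), 0.8, array([0.538, 0.373, 0.119]))]
scrap_tray_in []
```

View pics/w9.png

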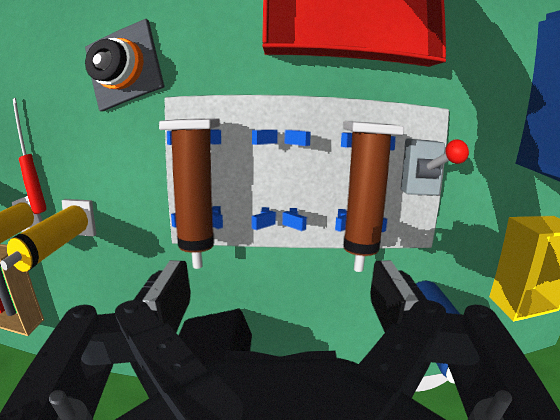

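```bash
python3 - <<'E'
from h import *
o,im,d=grab('wrist'); st(); P=cloud('wrist',d,o); Q=cloud('top',r.grab_frame('top')[1])
b=P[(P[...,1]>.315)&(P[...,1]<.36)&(abs(P[...,0]-.58)<.06)]; print('bracket z',np.percentile(b[:,2],[50,90,99]).round(3))
for z0 in(.016,.03,.045):
    c=b[b[:,2]>z0]; print(z0,c[:,:2].min(0).round(3),c[:,:2].max(0).round(3))
w=Q[(abs(Q[...,0]-.335)<.14)&(abs(Q[...,1]-.275)<.16)&(Q[...,2]>.043)&(Q[...,2]<.056)]; print('rim',cv2.minAreaRect(w[:,:2].astype(np.float32)),len(w))
lv=P[near(P,(.538,.373),.03,.1,.14)]; print('ball',lv.mean(0),lv.max(0),lv.min(0))
plan([([.5826,.0894,.12],down(178.6)),([.5826,.0894,.062],down(178.6))])
E
```

```text
t 19.75 p [0.5776 0.1892 0.2926] x [-1. -0. -0.] z [ 0. -0. -1.] w 0.0855 gf 0.0 F [-0.1 -0.5 -0.2] q [ 0.169  0.439 -0.794  1.633  0.33   1.209  0.875]
bracket z [0.013 0.038 0.059]
0.016 [0.52  0.315] [0.64 0.36]
0.03 [0.52  0.315] [0.64 0.36]
0.045 [0.52  0.315] [0.64  0.325]
rim ((0.33521533012390137, 0.27964359521865845), (0.22052794694900513, 0.19028356671333313), 89.2466812133789) 414
ball [0.53472403 0.37216674 0.11564869] [0.54784055 0.38633636 0.12230793] [0.5230658  0.36298537 0.10268352]
[[-0.0196, -0.3991, 0.6905], [-0.0001, 0.0001, 0.0158]] rows 4.0
[[-0.0195, -0.3991, 0.9225], [-0.0001, 0.0001, 0.0158]] rows 1.2
```

{"fn": "servo_tool", "kwargs": {"commands": [[[-0.02,-0.2,0.05],[0,0,0.016]],[[-0.02,-0.35,0.15],[0,0,0.016]],[[-0.02,-0.4,0.35],[0,0,0.016]],[[-0.02,-0.4,0.55],[0,0,0.016]],[[-0.02,-0.4,0.75],[0,0,0.016]],[[-0.02,-0.4,0.88],[0,0,0.016]],[[-0.02,-0.4,0.92],[0,0,0.016]],[[-0.02,-0.4,0.92],[0,0,0.016]]]}}

```text
clock: 20.6
tcp_pos: [0.5822, 0.0892, 0.0617]
orientation: [-0.038, -3.139, 0.0]
contact_force: [-0.3, 0.2, 0.2]
grip_width: 0.0854
gripper_force: 0.0
```

{"fn": "servo_tool", "kwargs": {"commands": [[[0,0,0],[0,0,0]],[[0,0,0],[0,0,0]],[[0,0,0],[0,0,0]],[[0,0,0],[0,0,0]],[[0,0,0],[0,0,0]],[[0,0,0],[0,0,0]],[[0,0,0],[0,0,0]],[[0,0,-0.1],[0,0,0]],[[0,0,-0.25],[0,0,0]],[[0,0,-0.4],[0,0,0]],[[0,0,-0.4],[0,0,0]]], "claw": 1, "squeeze": 100}}

```text
clock: 21.7
tcp_pos: [0.5857, 0.0904, 0.1682]
orientation: [0.039, 3.132, 0.003]
contact_force: [1.6, 1.1, -3.5]
grip_width: 0.0414
gripper_force: 103.4
```

```bash
python3 - <<'E'
from h import *
st(); plan([([.48,.2,.2],down(150)),([.38,.294,.19],down(89.3)),([.38,.294,.07],down(89.3)),([.38,.294,.036],down(89.3))])
E
```

```text
t 21.7 p [0.5857 0.0904 0.1682] x [-1.     0.025 -0.009] z [ 0.009  0.002 -1.   ] w 0.0414 gf 103.4 F [ 1.6  1.1 -3.5] q [ 0.284  0.529 -0.723  1.804  0.422  0.959  0.93 ]
[[0.4322, 0.4281, -0.1306], [0.0026, 0.0055, 0.3176]] rows 3.3
[[0.8417, 0.7941, -0.0937], [0.0055, 0.0038, 0.9921]] rows 7.1
[[0.8462, 0.7933, 0.3862], [0.0055, 0.0038, 0.9921]] rows 2.4
[[0.8475, 0.793, 0.5222], [0.0055, 0.0038, 0.9921]] rows 0.7
```

{"fn": "servo_tool", "kwargs": {"commands": [[[0.1,0.1,-0.1],[0,0,0.09]],[[0.2,0.2,-0.13],[0,0,0.18]],[[0.3,0.3,-0.13],[0,0,0.27]],[[0.4,0.4,-0.13],[0,0,0.36]],[[0.5,0.5,-0.13],[0,0,0.45]],[[0.6,0.6,-0.13],[0,0,0.54]],[[0.7,0.7,-0.13],[0,0,0.63]],[[0.8,0.79,-0.13],[0,0,0.72]],[[0.846,0.793,-0.1],[0,0,0.81]],[[0.846,0.793,-0.1],[0,0,0.9]],[[0.846,0.793,-0.1],[0,0,0.99]],[[0.846,0.793,-0.05],[0,0,0.99]],[[0.846,0.793,0.1],[0,0,0.99]],[[0.846,0.793,0.25],[0,0,0.99]],[[0.846,0.793,0.4],[0,0,0.99]],[[0.846,0.793,0.48],[0,0,0.99]],[[0.846,0.793,0.52],[0,0,0.99]],[[0.846,0.793,0.52],[0,0,0.99]]]}}

```text
clock: 23.5
tcp_pos: [0.3756, 0.2916, 0.032]
orientation: [2.226, 2.215, -0.003]
contact_force: [-1.5, -2.0, -0.3]
grip_width: 0.041
gripper_force: 108.3
```

```bash
python3 - <<'E'
from h import *
o=st()
E
```

```text
t 23.5 p [0.3756 0.2916 0.032 ] x [ 0.005  1.    -0.002] z [-0.001 -0.002 -1.   ] w 0.041 gf 108.3 F [-1.5 -2.  -0.3] q [-0.442  0.535 -0.425  2.152  0.425  0.537 -1.19 ]
```

{"fn": "servo_tool", "kwargs": {"commands": [[[0,0,0],[0,0,0]],[[0,0,0],[0,0,0]],[[0,0,0],[0,0,0]],[[0,0,-0.1],[0,0,0]],[[0,0,-0.25],[0,0,0]],[[0,0,-0.42],[0,0,0]],[[0,0,-0.6],[0,0,0]],[[0,0,-0.6],[0,0,0]]], "claw": 0.35}}

```text
clock: 24.3
tcp_pos: [0.3787, 0.2953, 0.1882]
orientation: [2.229, 2.211, 0.017]
contact_force: [-0.2, -0.4, -0.5]
grip_width: 0.0558
gripper_force: 0.0
```

```bash
python3 - <<'E'
from h import *
st(); plan([([.5868,.289,.16],down(178.6)),([.5868,.289,.062],down(178.6))])
o,im,d=grab('wrist','w10.png');P=cloud('wrist',d,o); q=P[(abs(P[...,0]-.335)<.09)&(abs(P[...,1]-.28)<.1)&(P[...,2]>.012)&(P[...,2]<.07)];print(q.min(0),q.max(0),np.median(q,0))
Q=cloud('top',r.grab_frame('top')[1]);worn(Q,.287)
E
```

```text
t 24.3 p [0.3787 0.2953 0.1882] x [0.008 1.    0.007] z [ 0.009  0.007 -1.   ] w 0.0558 gf 0.0 F [-0.2 -0.4 -0.5] q [-0.297  0.282 -0.574  2.048  0.204  0.854 -0.994]
[[-0.0191, 0.8315, 0.1199], [0.0076, 0.001, -0.9897]] rows 10.4
[[-0.0217, 0.8281, 0.5119], [0.0076, 0.001, -0.9897]] rows 2.0
[0.24500035 0.18002705 0.01200874] [0.42499825 0.37992595 0.06363141] [0.37219613 0.30613504 0.04772034]
worn rect [0.5995 0.2916] [0.1777 0.0559] 2.01 x 0.5115 0.6888 tube mean [0.59   0.2855 0.0812] slope -0.0196 787
```

{"fn": "servo_tool", "kwargs": {"commands": [[[0,0.1,0],[0,0,-0.09]],[[0,0.2,0],[0,0,-0.18]],[[0,0.3,0],[0,0,-0.27]],[[0,0.4,0],[0,0,-0.36]],[[0,0.5,0],[0,0,-0.45]],[[0,0.6,0],[0,0,-0.54]],[[-0.01,0.7,0],[0,0,-0.63]],[[-0.02,0.8,0],[0,0,-0.72]],[[-0.02,0.83,0.05],[0,0,-0.81]],[[-0.02,0.83,0.1],[0,0,-0.9]],[[-0.02,0.83,0.12],[0.008,0,-0.99]],[[-0.021,0.83,0.22],[0.008,0,-0.99]],[[-0.021,0.83,0.37],[0.008,0,-0.99]],[[-0.021,0.828,0.48],[0.008,0,-0.99]],[[-0.021,0.828,0.51],[0.008,0,-0.99]],[[-0.021,0.828,0.51],[0.008,0,-0.99]]], "claw": 0}}

```text
clock: 26.0
tcp_pos: [0.5816, 0.2849, 0.0528]
orientation: [-0.037, -3.129, 0.015]
contact_force: [0.1, 0.1, -0.8]
grip_width: 0.0857
gripper_force: 0.0
```

```bash
python3 - <<'E'
from h import *
st(); plan([([.5868,.289,.062],down(178.6))])
E
```

```text
t 26.0 p [0.5816 0.2849 0.0528] x [-1.     0.024  0.012] z [-0.012 -0.01  -1.   ] w 0.0857 gf 0.0 F [ 0.1  0.1 -0.8] q [-0.065  0.78  -0.706  1.71   0.62   0.905  0.514]
[[-0.0198, 0.0165, -0.037], [-0.0062, -0.0075, 0.0005]] rows 0.2
```

{"fn": "servo_tool", "kwargs": {"commands": [[[-0.02,0.016,-0.037],[-0.006,-0.0075,0]],[[-0.02,0.016,-0.037],[-0.006,-0.0075,0]]]}}

```text
clock: 26.2
tcp_pos: [0.5902, 0.2913, 0.0674]
orientation: [0.038, 3.133, 0.008]
contact_force: [-0.3, 1.0, 0.4]
grip_width: 0.0853
gripper_force: 0.0
```

{"fn": "servo_tool", "kwargs": {"commands": [[[0,0,0],[0,0,0]],[[0,0,0],[0,0,0]],[[0,0,0],[0,0,0]],[[0,0,0],[0,0,0]],[[0,0,0],[0,0,0]],[[0,0,0],[0,0,0]],[[0,0,0],[0,0,0]],[[0,0,-0.1],[0,0,0]],[[0,0,-0.25],[0,0,0]],[[0,0,-0.42],[0,0,0]],[[0,0,-0.54],[0,0,0]],[[0,0,-0.54],[0,0,0]]], "claw": 1}}

```text
clock: 27.4
tcp_pos: [0.5892, 0.2908, 0.2033]
orientation: [0.038, 3.132, 0.007]
contact_force: [0.8, 0.4, -5.5]
grip_width: 0.0414
gripper_force: 103.6
```

```bash
python3 - <<'E'
from h import *
st(); plan([([.4,.29,.2],down(140)),([.31,.294,.18],down(89.3)),([.31,.294,.08],down(89.3))])
E
```

```text
t 27.4 p [0.5892 0.2908 0.2033] x [-1.     0.025 -0.01 ] z [ 0.01   0.005 -1.   ] w 0.0414 gf 103.6 F [ 0.8  0.4 -5.5] q [-0.002  0.616 -0.807  1.613  0.487  1.113  0.614]
[[0.7565, -0.0217, 0.006], [0.005, 0.0048, 0.4288]] rows 4.5
[[1.1175, -0.0149, 0.0826], [0.0072, 0.0024, 0.9922]] rows 5.9
[[1.1213, -0.0168, 0.4825], [0.0072, 0.0024, 0.9922]] rows 2.0
```

{"fn": "servo_tool", "kwargs": {"commands": [[[0.1,0,0],[0,0,0.09]],[[0.2,0,0],[0,0,0.18]],[[0.3,0,0],[0,0,0.27]],[[0.4,0,0],[0,0,0.36]],[[0.5,0,0],[0,0,0.45]],[[0.6,0,0],[0,0,0.54]],[[0.7,0,0],[0,0,0.63]],[[0.8,0,0],[0,0,0.72]],[[0.9,0,0],[0,0,0.81]],[[1,0,0],[0,0,0.9]],[[1,-0.015,0],[0.007,0.002,0.99]],[[1,-0.015,0],[0.007,0.002,0.99]],[[1,-0.015,0],[0.007,0.002,0.99]]]}}

```text
clock: 28.7
tcp_pos: [0.3376, 0.2909, 0.1972]
orientation: [-2.227, -2.214, 0.012]
contact_force: [0.5, 0.1, -6.1]
grip_width: 0.0416
gripper_force: 103.2
```

```bash
python3 - <<'E'
from h import *
st(); plan([([.308,.294,.18],down(89.3)),([.308,.294,.06],down(89.3))])
E
```

```text
t 28.7 p [0.3376 0.2909 0.1972] x [ 0.006  1.    -0.005] z [-0.006 -0.005 -1.   ] w 0.0416 gf 103.2 F [ 0.5  0.1 -6.1] q [-0.283  0.227 -0.633  2.097  0.172  0.875 -1.022]
[[0.0122, -0.1179, 0.0694], [-0.004, 0.0031, 0.0042]] rows 0.7
[[0.0145, -0.1149, 0.5494], [-0.004, 0.0031, 0.0042]] rows 2.4
```

{"fn": "servo_tool", "kwargs": {"commands": [[[0.012,-0.08,0.03],[0,0,0.004]],[[0.012,-0.117,0.06],[-0.004,0.003,0.004]],[[0.012,-0.117,0.06],[-0.004,0.003,0.004]],[[0.012,-0.117,0.2],[-0.004,0.003,0.004]],[[0.013,-0.116,0.35],[-0.004,0.003,0.004]],[[0.014,-0.115,0.48],[-0.004,0.003,0.004]],[[0.015,-0.115,0.58],[-0.004,0.003,0.004]],[[0.015,-0.115,0.63],[-0.004,0.003,0.004]],[[0.015,-0.115,0.63],[-0.004,0.003,0.004]]]}}

```text
clock: 29.6
tcp_pos: [0.3081, 0.2945, 0.0397]
orientation: [2.237, 2.205, -0.002]
contact_force: [0.7, 0.3, -5.4]
grip_width: 0.0412
gripper_force: 103.2
```

```bash
python3 - <<'E'
from h import *
st()
E
```

```text
t 29.6 p [0.3081 0.2945 0.0397] x [ 0.015  1.    -0.001] z [-0.001 -0.001 -1.   ] w 0.0412 gf 103.2 F [ 0.7  0.3 -5.4] q [-0.489  0.477 -0.496  2.257  0.468  0.505 -1.367]
```

{"fn": "servo_tool", "kwargs": {"commands": [[[0,0,0.01],[0,0,0]],[[0,0,0.01],[0,0,0]],[[0,0,0.01],[0,0,0]],[[0,0,-0.1],[0,0,0]],[[0,0,-0.25],[0,0,0]],[[0,0,-0.42],[0,0,0]],[[0,0.2,-0.6],[0,0,0]],[[-0.2,0.4,-0.8],[0,0,0]],[[-0.4,0.6,-0.85],[0,0,0]],[[-0.4,0.8,-0.85],[0,0,0]],[[-0.4,1,-0.85],[0,0,0]],[[-0.4,1,-0.85],[0,0,0]]], "claw": 0.4}}

```text
clock: 30.8
tcp_pos: [0.552, 0.1913, 0.2549]
orientation: [2.238, 2.202, 0.006]
contact_force: [0.2, 1.4, 0.2]
grip_width: 0.0513
gripper_force: 0.0
```

```bash
python3 - <<'E'
from h import *
st(); o,im,d=grab('top','t3.png'); Q=cloud('top',d)
for n,c in(('a',(.64,-.12)),('b',(.635,-.238)),('c',(.6,-.34))):print(n,circ(Q,c,.06,.135,.156)[:5])
q=Q[(abs(Q[...,0]-.335)<.085)&(abs(Q[...,1]-.28)<.1)&(Q[...,2]>.015)]; print('tray zmax',q[:,2].max())
o,im,d=grab('wrist','w11.png'); P=cloud('wrist',d,o)
g=P[(abs(P[...,0]-.585)<.09)&(abs(P[...,1]-.187)<.16)&(P[...,2]>.03)&(P[...,2]<.062)]
for i,(x,y) in enumerate([(a,b) for b in(.089,.189,.289) for a in(.535,.635)]):
    k=g[(abs(g[:,0]-x)<.03)&(abs(g[:,1]-y)<.045)]; print('saddle',x,y,len(k),k.min(0).round(4) if len(k) else '',k.max(0).round(4) if len(k) else '')
cv2.imwrite('pics/t3c.png',cv2.resize(cv2.imread('pics/t3.png')[60:330,90:480],(780,540)))
E
```

```text
t 30.8 p [0.552  0.1913 0.2549] x [0.016 1.    0.001] z [ 0.004  0.001 -1.   ] w 0.0513 gf 0.0 F [0.2 1.4 0.2] q [-0.026  0.371 -0.529  1.748  0.211  1.074 -0.641]
a [ 0.6416 -0.1214  0.0229  0.6385 -0.1216]
b [ 0.6355 -0.2381  0.0224  0.6328 -0.2364]
c [ 0.5846 -0.3495  0.0225  0.5822 -0.3477]
tray zmax 0.06781953312493938
saddle 0.535 0.089 628 [0.521  0.0609 0.0306] [0.5387 0.1235 0.0589]
saddle 0.635 0.089 203 [0.6205 0.0591 0.0301] [0.6383 0.1225 0.0589]
saddle 0.535 0.189 829 [0.5237 0.1591 0.0344] [0.5411 0.2236 0.0586]
saddle 0.635 0.189 856 [0.6231 0.1561 0.0301] [0.6408 0.2212 0.0591]
saddle 0.535 0.289 906 [0.5261 0.2592 0.0308] [0.5432 0.3238 0.0592]
saddle 0.635 0.289 926 [0.6255 0.2569 0.0303] [0.6437 0.3219 0.0589]
```

View pics/t3c.png

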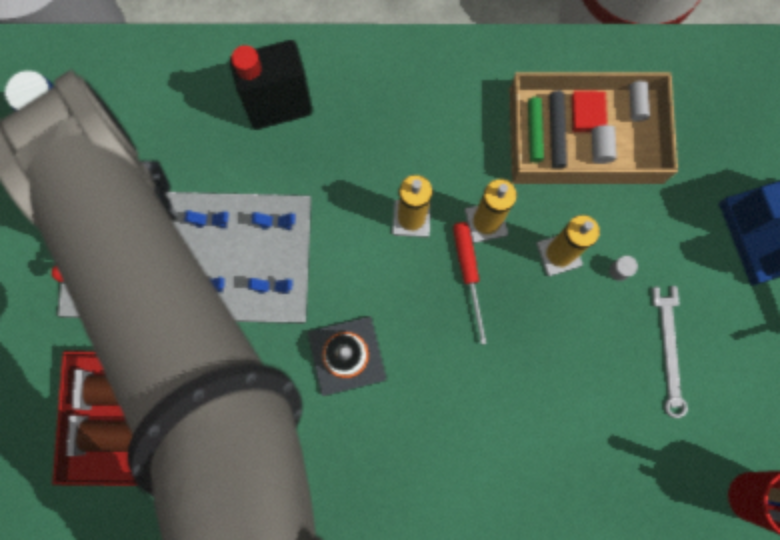

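```bash
cat > kin.py <<'E'
import numpy as np, itertools
from scipy.optimize import least_squares
from scipy.spatial.transform import Rotation as R
S=[([0.689,0.21,-0.381,1.901,0.09,1.048,0.27],[.4523,-.235,.2702],[0,1,0],[0,0,-1]),
([0.56,0.096,-0.476,2.035,0.052,1.022,0.06],[.4277,-.1092,.2706],[-.002,1,0],[0,0,-1]),
([0.185,0.476,-0.339,2.264,0.357,0.451,-0.442],[.4278,-.0185,.0302],[-.001,1,0],[0,0,-1]),
([0.825,0.367,-0.294,1.935,0.136,0.86,0.465],[.4136,-.3485,.1728],[-.004,1,.002],[0,.002,-1]),
([0.169,0.439,-0.794,1.634,0.33,1.209,0.874],[.5776,.189,.2924],[-1,.002,0],[0,0,-1]),
([-0.065,0.78,-0.706,1.71,0.62,0.905,0.514],[.5816,.2849,.0528],[-1,.024,.012],[-.012,-.01,-1]),
([-0.489,0.477,-0.496,2.257,0.468,0.505,-1.367],[.3081,.2945,.0397],[.015,1,-.001],[0,0,-1]),
([-0.002,0.616,-0.807,1.613,0.487,1.113,0.614],[.5892,.2908,.2033],[-1,.025,-.01],[.01,.005,-1]),
([1.038,0.478,0.022,1.556,-0.011,1.109,-0.083],[.2779,-.6145,.2493],[.911,.412,0],[0,0,-1])]
Z=lambda a:R.from_euler('z',a); Y=lambda a:R.from_euler('y',a)
def fk(q,k,s):
    ph,h,d1,d2,d3,p7,e1,e2=k
    A=Z(s[0]*q[0]+ph)*Y(q[1]); p=np.array([0,0,h]); A=A*Z(s[1]*q[2]); p=p+A.apply([e1,0,d1])
    A=A*Y(q[3])*Z(s[2]*q[4]); p=p+A.apply([e2,0,d2]); A=A*Y(q[5])*Z(s[3]*q[6]+p7); return p+A.apply([0,0,d3]),A
def res(k,s):
    o=[]
    for q,p,x,z in S:
        P,A=fk(q,k,s); o+=list(P-p)+list(.3*(A.apply([1,0,0])-x))+list(.3*(A.apply([0,0,1])-z))
    return np.array(o)
if __name__=='__main__':
    best=[]
    for s in itertools.product((1,-1),repeat=4):
        for ph in(0,1.6,-1.6,3.1):
          for p7 in (0,1.6,-1.6,3.1):
            f=least_squares(res,[ph,.35,.4,.4,.25,p7,0,0],args=(s,)); best.append((f.cost,s,f.x.round(4).tolist()))
    best.sort(key=lambda b:b[0]); print(best[:2])
E
python3 kin.py
```

```text
[(np.float64(0.0007031928801207981), (-1, -1, -1, -1), [-0.1049, 0.0706, 0.5299, 0.4662, 0.0731, -4.8169, 0.0147, 0.0164]), (np.float64(0.0007031928801208002), (-1, -1, -1, -1), [-0.1049, 0.0706, 0.5299, 0.4662, 0.0731, 1.4663, 0.0147, 0.0164])]
```

{"fn": "servo_tool", "kwargs": {"commands": [[[0,0,0],[0,0.09,0]],[[0,0,0],[0,0.18,0]],[[0,0,0],[0,0.27,0]],[[0,0,0],[0,0.36,0]],[[0,0,0],[0,0.36,0]],[[0,0,0],[0,0.36,0]]], "claw": 0}}

```text
clock: 31.5
tcp_pos: [0.5498, 0.1918, 0.2529]
orientation: [-1.919, -1.887, -0.557]
contact_force: [0.2, 1.2, 0.8]
grip_width: 0.0854
gripper_force: 0.0
```

```bash
python3 -c "
from h import *
st()"
```

```text
t 31.5 p [0.5498 0.1918 0.2529] x [0.014 0.845 0.535] z [ 0.009  0.535 -0.845] w 0.0854 gf 0.0 F [0.2 1.2 0.8] q [ 0.435  0.417 -0.753  1.869 -0.357  0.833 -0.042]
```

{"fn": "servo_tool", "kwargs": {"commands": [[[0,0,0],[0.09,0,0]],[[0,0,0],[0.18,0,0]],[[0,0,0],[0.27,0,0]],[[0,0,0],[0.36,0,0]],[[0,0,0],[0.36,0,0]],[[0,0,0],[0.36,0,0]]]}}

```text
clock: 32.1
tcp_pos: [0.5495, 0.1953, 0.2528]
orientation: [-1.537, -1.8, -0.009]
contact_force: [0.1, 0.1, 0.7]
grip_width: 0.0858
gripper_force: 0.0
```

```bash
python3 -c "
from h import *
st()"
```

```text
t 32.1 p [0.5495 0.1953 0.2528] x [0.008 0.844 0.536] z [-0.528  0.459 -0.715] w 0.0858 gf 0.0 F [0.1 0.1 0.7] q [ 0.272  0.716 -0.686  1.488 -0.241  1.466 -0.139]
```

```bash
python3 - <<'E'
import re
s=open('kin.py').read()
s=s.replace("([1.038,0.478","([0.435,0.417,-0.753,1.869,-0.357,0.833,-0.042],[.5498,.1918,.2529],[.014,.845,.535],[.009,.535,-.845]),\n([0.272,0.716,-0.686,1.488,-0.241,1.466,-0.139],[.5495,.1953,.2528],[.008,.844,.536],[-.528,.459,-.715]),\n([-0.026,0.371,-0.529,1.748,0.211,1.074,-0.641],[.552,.1913,.2549],[.016,1,.001],[.004,.001,-1]),\n([1.038,0.478")
s=s.replace("p7,e1,e2=k","p7,e1,e2,o6=k").replace("Y(q[5])*Z","Y(q[5]+o6)*Z").replace("p7,0,0],args","p7,0,0,0],args")
s=s.replace("print(best[:2])","print(best[:1]);print(res(best[0][2],best[0][1]).reshape(-1,9).round(3))")
open('kin.py','w').write(s)
E
python3 kin.py
```

```text
[(np.float64(0.001468266390108164), (-1, -1, -1, -1), [-0.098, 0.2835, 0.5351, 0.4581, 0.3, 1.4767, 0.015, 0.0107, 0.0088])]
[[ 0.002  0.01  -0.005  0.001 -0.     0.001 -0.003  0.001  0.   ]
 [ 0.005  0.015 -0.004  0.001 -0.     0.    -0.003  0.     0.   ]
 [-0.003  0.015  0.005  0.001 -0.    -0.001 -0.003 -0.001  0.   ]
 [-0.     0.01  -0.002  0.001 -0.     0.001 -0.002  0.001  0.   ]
 [ 0.002 -0.004 -0.001  0.     0.001  0.002 -0.002 -0.002  0.   ]
 [ 0.004 -0.01   0.007  0.     0.001  0.002 -0.002 -0.002  0.   ]
 [-0.008  0.009  0.007  0.001 -0.    -0.002 -0.001 -0.003  0.   ]
 [ 0.004 -0.01   0.003  0.     0.001  0.002 -0.002 -0.002  0.   ]
 [ 0.017  0.003  0.003 -0.004  0.    -0.001  0.013 -0.001  0.   ]
 [ 0.013  0.004  0.003  0.    -0.008  0.012  0.012  0.014  0.001]
 [-0.002  0.001 -0.003  0.001 -0.    -0.001 -0.002 -0.001  0.   ]
 [-0.009  0.01  -0.012  0.    -0.001 -0.    -0.001  0.003  0.   ]]
```

```bash
cat > sim.py <<'E'
from kin import *
from scipy.spatial.transform import Slerp
K=[-0.098,0.2835,0.5351,0.4581,0.3,1.4767,0.015,0.0107,0.0088];SG=(-1,-1,-1,-1)
LO=np.array([-2.96,-.34,-1.41,.24,-1.37,.17,-2.96])+.03; HI=np.array([2.96,2.1,1.46,2.44,4.51,1.92,2.96])-.03
def down(yaw,tilt=0):
    a=np.radians(yaw); x=np.array([np.cos(a),np.sin(a),0]);z=np.array([0,0,-1.])
    return R.from_matrix(np.c_[x,np.cross(z,x),z])*R.from_euler('y',tilt,degrees=True)
def err(q,p,A):
    P,B=fk(q,K,SG); return np.r_[(P-p)*5,(A.inv()*B).as_rotvec()]
def track(q,wps,n=8):
    p,A=fk(q,K,SG); q=np.array(q); out=[]
    for P,B in wps:
        P=np.array(P); sl=Slerp([0,1],R.concatenate([A,B]))
        for t in np.linspace(1/n,1,n):
            q0=q; q=least_squares(lambda x:np.r_[err(x,p+(P-p)*t,sl(t)),.02*(x-q0)],np.clip(q,LO+1e-4,HI-1e-4),bounds=(LO,HI)).x
        e=err(q,P,B); out.append((q.copy(),np.linalg.norm(e[:3])/5,np.linalg.norm(e[3:]))); p,A=P,B
    return out
E
cat > s1.py <<'E'
from sim import *
q90=[-0.026,.371,-.529,1.748,.211,1.074,-.641]
D={'a':(.641,-.120),'c':(.585,-.349)}
for nm in'ac':
  c=np.array([*D[nm],.08])
  for yaw in(-90,-60,-30,0,30,60,90):
    for be in(65,80):
      B=down(yaw,be); ap=B.apply([0,0,1])
      o=track(q90,[([.5,0,.33],down(yaw,20)),(c-ap*.12+[0,0,.1],B),(c-ap*.1,B),(c,B),(c+[0,0,.15],B),([.58,.09,.3],down(0,be-90)),([.58,.09,.062],down(0,be-90))])
      print(nm,yaw,be,' '.join('%d/%.2f'%(e*1000,a) for _,e,a in o),'min margin',min(min((q-LO).min(),(HI-q).min()) for q,_,_ in o).round(2))
E
time python3 s1.py
```

```text
a -90 65 7/0.07 6/0.22 6/0.18 3/0.09 5/0.15 0/0.00 0/0.00 min margin 0.0
a -90 80 7/0.07 5/0.34 10/0.31 9/0.24 7/0.30 0/0.00 0/0.00 min margin 0.0
a -60 65 0/0.01 6/0.05 0/0.00 0/0.00 0/0.00 0/0.00 0/0.00 min margin 0.0
a -60 80 0/0.01 17/0.13 0/0.00 0/0.00 12/0.14 0/0.00 0/0.00 min margin 0.0
a -30 65 0/0.00 66/0.36 30/0.44 28/0.48 21/0.35 0/0.00 0/0.00 min margin 0.0
a -30 80 0/0.00 93/0.60 24/0.35 26/0.39 25/0.49 0/0.00 0/0.00 min margin 0.0
a 0 65 0/0.00 26/0.36 33/0.49 30/0.52 22/0.36 0/0.00 0/0.00 min margin 0.0
a 0 80 0/0.00 81/0.59 33/0.49 30/0.52 33/0.54 0/0.00 0/0.00 min margin 0.0
a 30 65 0/0.00 0/0.00 1/0.03 6/0.10 1/0.02 0/0.00 0/0.00 min margin 0.0
a 30 80 0/0.00 0/0.00 0/0.00 4/0.08 4/0.08 0/0.00 0/0.00 min margin 0.0
a 60 65 0/0.00 0/0.00 0/0.00 0/0.00 0/0.00 0/0.00 0/0.00 min margin 0.24
a 60 80 0/0.00 0/0.00 0/0.00 0/0.00 0/0.00 0/0.00 0/0.00 min margin 0.18
a 90 65 0/0.00 0/0.00 0/0.00 0/0.00 0/0.00 0/0.00 0/0.00 min margin 0.21
a 90 80 0/0.00 0/0.00 0/0.00 0/0.00 0/0.00 0/0.00 0/0.00 min margin 0.1
c -90 65 7/0.07 4/0.08 0/0.00 0/0.00 0/0.00 0/0.00 0/0.00 min marg
[... 315 characters left out ...]
30 80 0/0.00 36/0.68 52/0.17 4/0.03 39/0.34 0/0.00 0/0.00 min margin 0.0
c 0 65 0/0.00 6/0.10 11/0.18 13/0.23 8/0.14 0/0.00 0/0.00 min margin 0.0
c 0 80 0/0.00 118/0.54 10/0.17 12/0.22 13/0.22 0/0.00 0/0.00 min margin 0.0
c 30 65 0/0.00 0/0.00 0/0.00 0/0.00 0/0.00 0/0.00 0/0.00 min margin 0.0
c 30 80 0/0.00 0/0.00 0/0.00 0/0.00 0/0.00 0/0.00 0/0.00 min margin 0.0
c 60 65 0/0.00 0/0.00 0/0.00 0/0.00 0/0.00 0/0.00 0/0.00 min margin 0.24
c 60 80 0/0.00 0/0.00 0/0.00 0/0.00 0/0.00 0/0.00 0/0.00 min margin 0.16
c 90 65 0/0.00 8/0.10 1/0.02 0/0.00 0/0.00 0/0.00 0/0.00 min margin 0.0
c 90 80 0/0.00 15/0.17 11/0.13 0/0.00 0/0.00 0/0.00 0/0.00 min margin 0.0
real	0m15.096s
user	0m15.497s
sys	0m0.078s
```

```bash
cat > s2.py <<'E'
from sim import *
import sys
q=[0.272,0.716,-0.686,1.488,-0.241,1.466,-0.139]
D={'c':(.5846,-.3495),'b':(.6355,-.238),'a':(.6412,-.1205)}; L={'c':(.5796,.0915),'b':(.5822,.190),'a':(.5846,.2905)}
for yaw in (50,60,70):
 for be in(70,):
  o=[];qq=q
  for nm in'cba':
   c=np.array([*D[nm],.08]);B=down(yaw,be);ap=B.apply([0,0,1]);l=np.array([*L[nm],.062]);Pl=down(-1.45,be-90)
   k=track(qq,[(c-ap*.1+[-.05,-.0,.17],down(yaw,be/2)),(c-ap*.1,B),(c,B),(c+[0,0,.12],B),([.55,.05,.32],down(30,20)),(l+[.005,0,.12],Pl),(l+[.005,0,0],Pl),(l+[.005,0,.2],Pl)]); o+=k; qq=k[-1][0]
  print(yaw,be,' '.join('%d/%.2f'%(e*1000,a) for _,e,a in o),'margins',[min((x-LO).min(),(HI-x).min()).round(2) for x,_,_ in o])
E
python3 s2.py; python3 - <<'E'
from h import *
B=down(60,70);ap=B.apply([0,0,1]);c=np.array([.5846,-.3495,.08]); print('ap',ap.round(3))
plan([([.55,-.03,.3],down(60,35)),(c-ap*.1+[-.05,0,.17],down(60,35)),(c-ap*.1,B),(c,B)])
E
```

```text
50 70 0/0.00 0/0.00 0/0.00 0/0.00 0/0.00 0/0.00 0/0.00 0/0.00 0/0.00 0/0.00 0/0.00 0/0.00 0/0.00 0/0.00 0/0.00 0/0.00 0/0.00 0/0.00 0/0.00 0/0.00 0/0.00 0/0.00 0/0.00 0/0.00 margins [np.float64(0.63), np.float64(0.62), np.float64(0.57), np.float64(0.54), np.float64(0.4), np.float64(0.54), np.float64(0.73), np.float64(0.4), np.float64(0.69), np.float64(0.59), np.float64(0.55), np.float64(0.49), np.float64(0.41), np.float64(0.52), np.float64(0.71), np.float64(0.38), np.float64(0.51), np.float64(0.41), np.float64(0.28), np.float64(0.29), np.float64(0.42), np.float64(0.49), np.float64(0.62), np.float64(0.35)]
60 70 0/0.00 0/0.00 0/0.00 0/0.00 0/0.00 0/0.00 0/0.00 0/0.00 0/0.00 0/0.00 0/0.00 0/0.00 0/0.00 0/0.00 0/0.00 0/0.00 0/0.00 0/0.00 0/0.00 0/0.00 0/0.00 0/0.00 0/0.00 0/0.00 margins [np.float64(0.52), np.float64(0.45), np.float64(0.63), np.float64(0.54), np.float64(0.4), np.float64(0.54), np.float64(0.73), np.float64(0.4), np.float64(0.66), np.float64(0.57), np.float64(0.55), np.float64(0.48), np.float64(0.42), np.float64(0.52), np.float64(0.7), np.float64(0.38), np.float64(0.4), np
[... 324 characters left out ...]
np.float64(0.27), np.float64(0.46), np.float64(0.38), np.float64(0.4), np.float64(0.54), np.float64(0.73), np.float64(0.4), np.float64(0.58), np.float64(0.55), np.float64(0.54), np.float64(0.47), np.float64(0.42), np.float64(0.52), np.float64(0.7), np.float64(0.38), np.float64(0.32), np.float64(0.32), np.float64(0.32), np.float64(0.22), np.float64(0.42), np.float64(0.48), np.float64(0.58), np.float64(0.35)]
ap [ 0.47   0.814 -0.342]
[[-0.6597, -0.3326, -0.5496], [-0.5331, 0.1051, 0.2605]] rows 6.3
[[-2.0493, -0.9602, -1.1088], [-0.5331, 0.1051, 0.2605]] rows 8.1
[[-2.4121, -0.4848, -0.7283], [-0.6006, 0.4648, 0.0902]] rows 4.1
[[-2.2091, -0.1736, -0.5803], [-0.6006, 0.4648, 0.0902]] rows 2.0
```

Excellent margins. Move to the transit.

{"fn": "servo_tool", "kwargs": {"commands": [[[-0.1,-0.05,-0.1],[-0.08,0.02,0.04]],[[-0.2,-0.1,-0.2],[-0.16,0.04,0.08]],[[-0.3,-0.15,-0.3],[-0.24,0.06,0.12]],[[-0.4,-0.2,-0.4],[-0.32,0.08,0.16]],[[-0.55,-0.27,-0.5],[-0.4,0.1,0.2]],[[-0.65,-0.33,-0.55],[-0.48,0.1,0.24]],[[-0.8,-0.4,-0.61],[-0.533,0.105,0.26]],[[-0.95,-0.47,-0.67],[-0.533,0.105,0.26]],[[-1,-0.49,-0.69],[-0.533,0.105,0.26]],[[-1,-0.49,-0.69],[-0.533,0.105,0.26]]]}}

```text
clock: 33.1
tcp_pos: [0.5333, -0.1336, 0.2977]
orientation: [-2.381, -1.364, -0.747]
contact_force: [0.9, 0.2, -0.3]
grip_width: 0.0855
gripper_force: 0.0
```

```bash
python3 - <<'E'
from h import *
st();B=down(60,70);ap=B.apply([0,0,1]);c=np.array([.5846,-.3495,.08])
plan([(c-ap*.1+[-.03,0,.15],down(60,35)),(c-ap*.1,B)])
E
```

```text
t 33.1 p [ 0.5333 -0.1336  0.2977] x [0.415 0.709 0.571] z [ 0.29   0.492 -0.821] w 0.0855 gf 0.0 F [ 0.9  0.2 -0.3] q [ 0.933  0.297 -0.574  1.883 -0.538  0.983  0.155]
[[-0.9615, 0.5127, -0.5048], [0.0031, 0.0021, -0.0032]] rows 6.0
[[-1.2542, 0.6155, 0.0226], [0.004, 0.391, -0.0021]] rows 4.1
```

{"fn": "servo_tool", "kwargs": {"commands": [[[-0.15,0.09,-0.1],[0,0,0]],[[-0.3,0.18,-0.2],[0,0,0]],[[-0.45,0.27,-0.3],[0,0,0]],[[-0.6,0.36,-0.4],[0,0,0]],[[-0.75,0.43,-0.45],[0,0,0]],[[-0.9,0.5,-0.5],[0,0,0]],[[-0.96,0.51,-0.5],[0,0,0]],[[-0.98,0.52,-0.4],[0,0.08,0]],[[-1,0.54,-0.3],[0,0.17,0]],[[-1,0.56,-0.2],[0,0.26,0]],[[-1,0.58,-0.15],[0,0.35,0]],[[-1,0.6,-0.15],[0,0.39,0]],[[-1,0.6,-0.15],[0,0.39,0]],[[-1,0.6,-0.15],[0,0.39,0]]]}}

```text
clock: 34.5
tcp_pos: [0.5512, -0.4007, 0.1853]
orientation: [-1.895, -1.093, -1.327]
contact_force: [0.6, -0.1, 1.0]
grip_width: 0.0855
gripper_force: 0.0
```

```bash
python3 - <<'E'
from h import *
st();B=down(60,70);ap=B.apply([0,0,1]);c=np.array([.5846,-.3495,.08])
o,im,d=grab('wrist','w12.png');P=cloud('wrist',d,o)
q=P[near(P,c,.05,.04,.12)];print('tube side',len(q))
f=lambda k:np.hypot(q[:,0]-k[0],q[:,1]-k[1])-.022
from scipy.optimize import least_squares
print(least_squares(f,c[:2],loss='soft_l1',f_scale=.002).x)
plan([(c-ap*.1,B),(c,B)])
E
```

```text
t 34.5 p [ 0.5512 -0.4007  0.1853] x [0.171 0.295 0.94 ] z [ 0.47   0.814 -0.341] w 0.0855 gf 0.0 F [ 0.6 -0.1  1. ] q [ 1.271  0.983 -0.573  1.404 -0.68   1.378  0.614]
tube side 2775
[ 0.58558925 -0.34756624]
[[-0.3152, 0.0125, -0.0246], [0.0, 0.0002, 0.0003]] rows 1.6
[[-0.315, 0.0125, 0.3754], [0.0, 0.0002, 0.0003]] rows 2.0
```

View pics/w12.png

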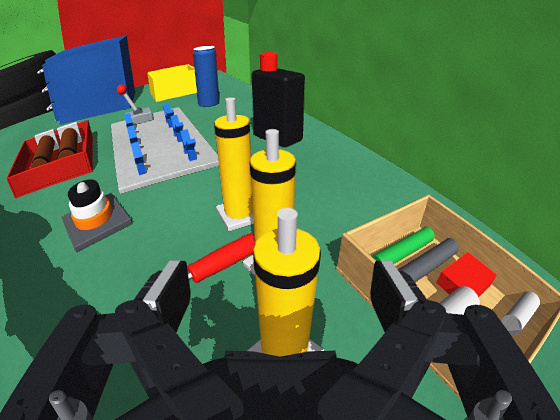

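{"fn": "servo_tool", "kwargs": {"commands": [[[-0.1,0.01,-0.1],[0,0,0]],[[-0.25,0.01,-0.1],[0,0,0]],[[-0.31,0.01,-0.03],[0,0,0]],[[-0.315,0.01,0.12],[0,0,0]],[[-0.315,0.01,0.26],[0,0,0]],[[-0.315,0.01,0.38],[0,0,0]],[[-0.315,0.01,0.382],[0,0,0]],[[-0.315,0.01,0.382],[0,0,0]]]}}

```text
clock: 35.35
tcp_pos: [0.5846, -0.3479, 0.0794]
orientation: [-1.895, -1.095, -1.327]
contact_force: [-0.4, -0.4, -0.0]
grip_width: 0.0856
gripper_force: 0.0
```

{"fn": "servo_tool", "kwargs": {"commands": [[[0,0,0],[0,0,0]],[[0,0,0],[0,0,0]],[[0,0,0],[0,0,0]],[[0,0,0],[0,0,0]],[[0,0,0],[0,0,0]],[[0,0,0],[0,0,0]],[[0,0,0],[0,0,0]]], "claw": 1}}

```text
clock: 36.05
tcp_pos: [0.5837, -0.3506, 0.078]
orientation: [-1.898, -1.09, -1.33]
contact_force: [-1.8, -5.4, 5.4]
grip_width: 0.0414
gripper_force: 100.4
```

```bash
python3 - <<'E'
from h import *
st();B=down(60,70);c=np.array([.5846,-.3495,.08])
plan([(c+[0,0,.15],B),([.55,-.18,.3],down(50,50))])
E
```

```text
t 36.05 p [ 0.5837 -0.3506  0.078 ] x [0.172 0.294 0.94 ] z [ 0.473  0.812 -0.341] w 0.0414 gf 100.4 F [-1.8 -5.4  5.4] q [ 1.211  1.111 -0.575  1.455 -0.679  1.213  0.713]
[[0.5734, 0.0006, -0.2021], [0.0023, -0.0007, -0.0014]] rows 3.0
[[1.0123, -0.4606, 0.1876], [-0.0947, -0.2223, 0.054]] rows 3.7
```

{"fn": "servo_tool", "kwargs": {"commands": [[[0.15,0,-0.05],[0,0,0]],[[0.3,0,-0.1],[0,0,0]],[[0.48,0,-0.17],[0,0,0]],[[0.65,0,-0.24],[0,0,0]],[[0.75,-0.03,-0.27],[0,0,0]],[[0.77,-0.13,-0.2],[-0.02,-0.04,0]],[[0.8,-0.25,-0.1],[-0.04,-0.1,0.02]],[[0.9,-0.36,0.05],[-0.07,-0.16,0.04]],[[1,-0.46,0.15],[-0.09,-0.22,0.05]],[[1,-0.5,0.15],[-0.09,-0.22,0.05]]]}}

```text
clock: 37.05
tcp_pos: [0.5357, -0.1717, 0.303]
orientation: [-2.302, -1.113, -1.077]
contact_force: [0.3, 0.3, -3.9]
grip_width: 0.0413
gripper_force: 102.3
```

```bash
python3 - <<'E'
from h import *
st(); Pl=down(-1.45,-20); u=np.array([.9997,-.0253,0]); l=np.array([.5796,.0915,.062])+u*.004
plan([([.53,-.05,.3],down(30,20)),(l+[0,0,.15],Pl),(l,Pl)])
E
```

```text
t 37.05 p [ 0.5357 -0.1717  0.303 ] x [0.398 0.504 0.767] z [ 0.479  0.599 -0.642] w 0.0413 gf 102.3 F [ 0.3  0.3 -3.9] q [ 1.176  0.379 -0.676  1.93  -0.805  0.959  0.376]
[[0.227, -0.321, 0.2883], [-0.1371, -0.3304, 0.1991]] rows 4.3
[[0.3274, -0.5064, 0.9556], [-0.16, -0.7204, 0.6036]] rows 5.9
[[-0.1326, -0.5083, 1.3408], [-0.16, -0.7204, 0.6036]] rows 3.0
```

{"fn": "servo_tool", "kwargs": {"commands": [[[0.05,-0.06,0.05],[-0.016,-0.072,0.06]],[[0.1,-0.12,0.1],[-0.032,-0.144,0.12]],[[0.15,-0.18,0.16],[-0.048,-0.216,0.18]],[[0.2,-0.25,0.22],[-0.064,-0.288,0.24]],[[0.24,-0.3,0.3],[-0.08,-0.36,0.3]],[[0.28,-0.36,0.42],[-0.096,-0.432,0.36]],[[0.31,-0.42,0.55],[-0.112,-0.504,0.42]],[[0.325,-0.46,0.7],[-0.128,-0.576,0.48]],[[0.327,-0.5,0.85],[-0.144,-0.648,0.54]],[[0.327,-0.506,0.95],[-0.16,-0.72,0.603]],[[0.327,-0.506,0.956],[-0.16,-0.72,0.603]],[[0.327,-0.506,0.956],[-0.16,-0.72,0.603]],[[0.327,-0.506,0.956],[-0.16,-0.72,0.603]]]}}

```text
clock: 38.35
tcp_pos: [0.5878, 0.0816, 0.2062]
orientation: [-3.082, 0.057, 0.553]
contact_force: [-1.2, -0.7, -5.1]
grip_width: 0.0416
gripper_force: 102.9
```

```bash
cat >> h.py <<'E'
def axis_check(cam='wrist',save=None):
    """yellow tube seen: height spread and line of the tube crest"""
    o,im,d=grab(cam,save); P=cloud(cam,d,o); h=cv2.cvtColor(im,cv2.COLOR_RGB2HSV); t=o['tcp_pos']
    m=(h[...,0]>18)&(h[...,0]<34)&(h[...,1]>120)&(h[...,2]>60); q=P[m&(np.linalg.norm(P-t,axis=2)<.13)]
    b=np.digitize(q[:,0],np.arange(.4,.8,.01)); c=np.array([[q[b==i][:,0].mean(),np.percentile(q[b==i][:,2],97),(q[b==i][:,1].min()+q[b==i][:,1].max())/2] for i in np.unique(b) if (b==i).sum()>60])
    print('tube x',c[:,0].min().round(3),c[:,0].max().round(3),'slope z',np.polyfit(c[:,0],c[:,1],1).round(4),'z mid',np.median(c[:,1]).round(4),'slope y',np.polyfit(c[:,0],c[:,2],1)[0].round(4),'y',np.median(c[:,2]).round(4))
E
python3 - <<'E'
from h import *
st(); Pl=down(-1.45,-20); u=np.array([.9997,-.0253,0]); l=np.array([.5796,.0915,.062])+u*.004
plan([(l+[0,0,.05],Pl),(l,Pl)]); axis_check(save='w13.png')
E
```

```text
t 38.35 p [0.5878 0.0816 0.2062] x [ 0.937 -0.034 -0.348] z [-0.348  0.016 -0.938] w 0.0416 gf 102.9 F [-1.2 -0.7 -5.1] q [ 0.058  0.603 -0.384  1.528  0.098  1.386 -1.941]
[[0.1139, -0.0373, 0.3599], [-0.0047, 0.004, -0.0065]] rows 1.9
[[0.1835, -0.0367, 0.5474], [-0.0047, 0.004, -0.0065]] rows 1.0
tube x 0.546 0.66 slope z [0.0101 0.2178] z mid 0.2247 slope y -0.0456 y 0.0823
```

View pics/w13.png

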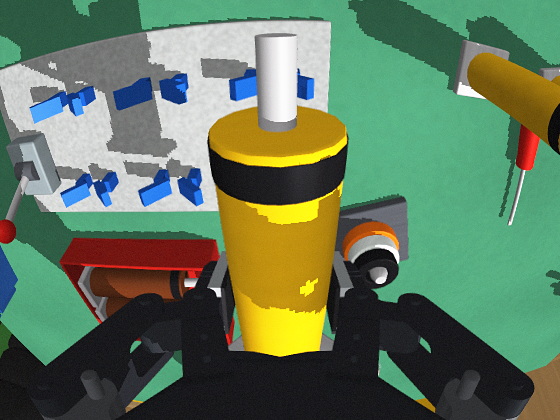

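{"fn": "servo_tool", "kwargs": {"commands": [[[0.04,-0.02,0.12],[-0.005,0.004,-0.0065]],[[0.08,-0.037,0.24],[-0.005,0.004,-0.0065]],[[0.114,-0.037,0.36],[-0.005,0.004,-0.0065]],[[0.114,-0.037,0.36],[-0.005,0.004,-0.0065]],[[0.135,-0.037,0.42],[-0.005,0.004,-0.0065]],[[0.155,-0.037,0.47],[-0.005,0.004,-0.0065]],[[0.17,-0.037,0.51],[-0.005,0.004,-0.0065]],[[0.182,-0.037,0.54],[-0.005,0.004,-0.0065]],[[0.182,-0.037,0.54],[-0.005,0.004,-0.0065]]]}}

```text
clock: 39.3
tcp_pos: [0.5851, 0.0897, 0.067]
orientation: [-3.091, 0.042, 0.536]
contact_force: [0.4, -1.8, -4.5]
grip_width: 0.0415
gripper_force: 102.7
```

```bash
python3 - <<'E'
from h import *
st(); axis_check(save='w14.png')
E
```

```text
t 39.3 p [0.5851 0.0897 0.067 ] x [ 0.941 -0.026 -0.336] z [-0.336  0.009 -0.942] w 0.0415 gf 102.7 F [ 0.4 -1.8 -4.5] q [ 0.03   0.753 -0.364  1.617  0.158  1.144 -1.97 ]
tube x 0.546 0.657 slope z [0.0286 0.068 ] z mid 0.0856 slope y -0.0119 y 0.0907
```

{"fn": "servo_tool", "kwargs": {"commands": [[[0.006,0,0.015],[0,0,0]],[[0.006,0,0.015],[0,0,0]]]}}

```text
clock: 39.55
tcp_pos: [0.5855, 0.0893, 0.0659]
orientation: [-3.092, 0.043, 0.536]
contact_force: [-3.1, -5.7, 13.2]
grip_width: 0.0415
gripper_force: 104.6
```

{"fn": "servo_tool", "kwargs": {"commands": [[[0,0,0],[0,0,0]],[[0,0,0],[0,0,0]],[[0,0,0],[0,0,0]],[[-0.04,0,-0.11],[0,0,0]],[[-0.1,0,-0.28],[0,0,0]],[[-0.17,0,-0.46],[0,0,0]],[[-0.23,0,-0.65],[0,0,0]],[[-0.29,0,-0.8],[0,0,0]],[[-0.29,0,-0.8],[0,0,0]]], "claw": 0}}

```text
clock: 40.45
tcp_pos: [0.5866, 0.0917, 0.2825]
orientation: [-3.09, 0.041, 0.518]
contact_force: [0.3, 0.6, -0.2]
grip_width: 0.0857
gripper_force: 0.0
```

```bash
cat >> h.py <<'E'
def laid(y,x=.582):
    o,im,d=grab('wrist'); P=cloud('wrist',d,o); q=P[(abs(P[...,1]-y)<.04)&(abs(P[...,0]-x)<.125)&(P[...,2]>.066)&(P[...,2]<.1)]
    print('laid x',np.percentile(q[:,0],[.3,99.7]).round(4),len(q),end=' '); worn(P,y)
def pick(c,yaw=60,be=70,via=None):
    B=down(yaw,be);ap=B.apply([0,0,1]);c=np.array([*c,.08])
    plan(([via] if via else [])+[(c-ap*.1+[-.03,0,.15],down(yaw,be/2)),(c-ap*.1,B),(c,B)])
E
python3 - <<'E'
from h import *
st(); laid(.0915)
o,im,d=grab('top'); Q=cloud('top',d)
for n,c in(('a',(.6416,-.1214)),('b',(.6355,-.238))):print(n,circ(Q,c,.08,.135,.156)[:5])
pick((.6355,-.238),via=([.5,-.1,.3],down(30,15)))
E
```

```text
t 40.45 p [0.5866 0.0917 0.2825] x [ 0.945 -0.024 -0.326] z [-0.326  0.012 -0.945] w 0.0857 gf 0.0 F [ 0.3  0.6 -0.2] q [ 0.05   0.526 -0.398  1.468  0.079  1.496 -1.945]
laid x [0.5097 0.6843] 6817 worn rect [0.5976 0.0918] [0.0698 0.1775] 88.19 x 0.5078 0.6862 tube mean [0.5913 0.09   0.0814] slope -0.0266 6817
a [ 0.6416 -0.1221  0.0226  0.6385 -0.1216]
b [ 0.6356 -0.2383  0.0223  0.6327 -0.2364]
[[-0.3299, 0.7711, 0.0181], [-0.0146, 0.3735, -0.3553]] rows 5.4
[[-0.0397, 1.6422, 0.0663], [0.0948, 0.5443, -0.7016]] rows 4.6
[[0.2738, 1.6395, 0.5917], [0.3201, 0.8889, -0.6802]] rows 4.1
[[0.4885, 1.3092, 0.6611], [0.3201, 0.8889, -0.6802]] rows 2.0
```

{"fn": "servo_tool", "kwargs": {"commands": [[[-0.06,0.15,0],[0,0.06,-0.06]],[[-0.12,0.3,0.01],[0,0.12,-0.12]],[[-0.2,0.46,0.01],[0,0.18,-0.18]],[[-0.26,0.62,0.015],[0,0.25,-0.24]],[[-0.32,0.77,0.02],[0,0.31,-0.3]],[[-0.3,0.9,0.02],[0,0.37,-0.36]],[[-0.25,1,0.03],[0.03,0.42,-0.44]],[[-0.25,1,0.03],[0.05,0.46,-0.52]],[[-0.25,1,0.03],[0.07,0.5,-0.6]],[[-0.25,1,0.03],[0.095,0.54,-0.7]],[[-0.25,1,0.03],[0.095,0.54,-0.7]],[[-0.25,1,0.03],[0.095,0.54,-0.7]]]}}

```text
clock: 41.75
tcp_pos: [0.5145, -0.1601, 0.2869]
orientation: [-2.377, -1.358, -0.734]
contact_force: [0.3, -0.2, -0.1]
grip_width: 0.0852
gripper_force: 0.0
```

```bash
python3 - <<'E'
from h import *
st(); pick((.6355,-.238))
E
```

```text
t 41.75 p [ 0.5145 -0.1601  0.2869] x [0.421 0.707 0.569] z [ 0.279  0.496 -0.822] w 0.0852 gf 0.0 F [ 0.3 -0.2 -0.1] q [ 0.949  0.306 -0.523  1.891 -0.542  1.013  0.215]
[[-0.4278, 0.4747, -0.1921], [-0.0038, 0.0037, -0.0069]] rows 3.3
[[-0.7185, 0.585, 0.3349], [-0.0016, 0.3926, -0.0079]] rows 4.1
[[-0.4872, 0.5844, 0.6612], [-0.0016, 0.3926, -0.0079]] rows 2.0
```

{"fn": "servo_tool", "kwargs": {"commands": [[[-0.14,0.16,-0.06],[0,0,0]],[[-0.28,0.32,-0.13],[0,0,0]],[[-0.42,0.47,-0.19],[0,0,-0.007]],[[-0.5,0.5,-0.05],[0,0.09,-0.007]],[[-0.58,0.53,0.05],[0,0.18,-0.007]],[[-0.64,0.55,0.15],[0,0.27,-0.007]],[[-0.7,0.58,0.26],[0,0.36,-0.007]],[[-0.718,0.585,0.33],[0,0.392,-0.008]],[[-0.718,0.585,0.33],[0,0.392,-0.008]],[[-0.718,0.585,0.33],[0,0.392,-0.008]]]}}

```text
clock: 42.75
tcp_pos: [0.5915, -0.3168, 0.1196]
orientation: [-1.893, -1.102, -1.323]
contact_force: [0.2, 1.4, 1.5]
grip_width: 0.0848
gripper_force: 0.0
```

```bash
cat >> h.py <<'E'
def tube(c):
    from scipy.optimize import least_squares
    o,im,d=grab('wrist');P=cloud('wrist',d,o); q=P[near(P,c,.05,.04,.14)]
    print('tube',len(q),least_squares(lambda k:np.hypot(q[:,0]-k[0],q[:,1]-k[1])-.022,c[:2],loss='soft_l1',f_scale=.002).x.round(4))
E
python3 - <<'E'
from h import *
st(); c=(.6355,-.238); tube(c); B=down(60,70); plan([([*c,.08],B)])
E
```

```text
t 42.75 p [ 0.5915 -0.3168  0.1196] x [0.169 0.3   0.939] z [ 0.464  0.816 -0.345] w 0.0848 gf 0.0 F [0.2 1.4 1.5] q [ 1.194  1.031 -0.595  1.524 -0.717  1.188  0.696]
tube 6853 [ 0.6367 -0.2356]
[[-0.0301, -0.0067, 0.3963], [-0.0031, 0.0024, 0.0044]] rows 2.0
```

{"fn": "servo_tool", "kwargs": {"commands": [[[-0.03,-0.007,0.14],[0,0,0]],[[-0.03,-0.007,0.28],[0,0,0]],[[-0.03,-0.007,0.395],[-0.003,0.002,0.004]],[[-0.03,-0.007,0.4],[-0.003,0.002,0.004]],[[-0.03,-0.007,0.4],[-0.003,0.002,0.004]]]}}

```text
clock: 43.3
tcp_pos: [0.636, -0.2373, 0.0805]
orientation: [-1.895, -1.099, -1.328]
contact_force: [0.5, -1.7, 0.5]
grip_width: 0.0857
gripper_force: 0.0
```

{"fn": "servo_tool", "kwargs": {"commands": [[[0,0,0],[0,0,0]],[[0,0,0],[0,0,0]],[[0,0,0],[0,0,0]],[[0,0,0],[0,0,0]],[[0,0,0],[0,0,0]],[[0,0,0],[0,0,0]],[[0,0,0],[0,0,0]]], "claw": 1}}

```text
clock: 44.0
tcp_pos: [0.6351, -0.2394, 0.0785]
orientation: [-1.897, -1.092, -1.33]
contact_force: [-1.3, -3.3, 5.5]
grip_width: 0.0413
gripper_force: 100.7
```

{"fn": "servo_tool", "kwargs": {"commands": [[[0.15,0,-0.05],[0,0,0]],[[0.3,0,-0.1],[0,0,0]],[[0.48,0,-0.17],[0,0,0]],[[0.65,0,-0.24],[0,0,0]],[[0.75,-0.03,-0.27],[0,0,0]],[[0.77,-0.13,-0.27],[-0.02,-0.04,0]],[[0.77,-0.3,-0.27],[-0.04,-0.1,0.02]],[[0.77,-0.45,-0.27],[-0.07,-0.16,0.04]],[[0.77,-0.52,-0.27],[-0.09,-0.22,0.05]],[[0.77,-0.52,-0.27],[-0.09,-0.22,0.05]]]}}

```text
clock: 45.0
tcp_pos: [0.5207, -0.1673, 0.282]
orientation: [-2.312, -1.104, -1.077]
contact_force: [0.7, 0.9, -2.9]
grip_width: 0.0417
gripper_force: 102.1
```

```bash
python3 - <<'E'
from h import *
st(); Pl=down(-1.45,-20); u=np.array([.9997,-.0253,0]); l=np.array([.5822,.190,.062])+u*.002
plan([([.5,-.05,.3],down(30,25)),([.55,.08,.29],down(10,-5)),(l+[0,0,.15],Pl)])
E
```

```text
t 45.0 p [ 0.5207 -0.1673  0.282 ] x [0.404 0.502 0.765] z [ 0.483  0.593 -0.644] w 0.0417 gf 102.1 F [ 0.7  0.9 -2.9] q [ 1.195  0.384 -0.682  1.983 -0.824  0.921  0.423]
[[0.257, -0.3596, 0.1918], [-0.1416, -0.2737, 0.1875]] rows 3.8
[[0.5681, -0.5317, 0.6225], [-0.1789, -0.5834, 0.4374]] rows 4.2
[[0.6055, -0.7031, 1.1504], [-0.1578, -0.7196, 0.5975]] rows 2.8
```

{"fn": "servo_tool", "kwargs": {"commands": [[[0.06,-0.09,0.05],[-0.03,-0.07,0.05]],[[0.13,-0.18,0.1],[-0.07,-0.14,0.1]],[[0.2,-0.27,0.15],[-0.1,-0.21,0.15]],[[0.26,-0.36,0.2],[-0.14,-0.28,0.19]],[[0.34,-0.4,0.3],[-0.15,-0.36,0.25]],[[0.42,-0.45,0.4],[-0.16,-0.43,0.31]],[[0.5,-0.5,0.52],[-0.17,-0.5,0.37]],[[0.57,-0.54,0.63],[-0.18,-0.58,0.44]],[[0.6,-0.6,0.75],[-0.17,-0.65,0.51]],[[0.62,-0.66,0.88],[-0.16,-0.7,0.58]],[[0.63,-0.7,1],[-0.158,-0.72,0.598]],[[0.63,-0.703,1],[-0.158,-0.72,0.598]],[[0.63,-0.703,1],[-0.158,-0.72,0.598]]]}}

```text
clock: 46.3
tcp_pos: [0.5713, 0.1719, 0.2395]
orientation: [-3.084, 0.012, 0.521]
contact_force: [0.4, 0.3, -4.4]
grip_width: 0.0416
gripper_force: 102.4
```

```bash
python3 - <<'E'
from h import *
st(); Pl=down(-1.45,-20); u=np.array([.9997,-.0253,0]); l=np.array([.5822,.190,.062])+u*.002
plan([(l+[0,0,.05],Pl),(l+[0,0,.004],Pl)]); axis_check()
E
```

```text
t 46.3 p [0.5713 0.1719 0.2395] x [ 0.945 -0.005 -0.328] z [-0.328  0.015 -0.944] w 0.0416 gf 102.4 F [ 0.4  0.3 -4.4] q [ 0.049  0.596 -0.577  1.503  0.144  1.42  -2.113]
[[0.2157, -0.0665, 0.4657], [-0.0041, -0.0092, 0.012]] rows 2.6
[[0.2761, -0.0643, 0.6395], [-0.0041, -0.0092, 0.012]] rows 0.9
tube x 0.537 0.642 slope z [0.015  0.2489] z mid 0.2578 slope y -0.0137 y 0.1729
```

{"fn": "servo_tool", "kwargs": {"commands": [[[0.07,-0.03,0.15],[-0.004,-0.009,0.012]],[[0.14,-0.066,0.3],[-0.004,-0.009,0.012]],[[0.2,-0.066,0.43],[-0.004,-0.009,0.012]],[[0.216,-0.066,0.466],[-0.004,-0.009,0.012]],[[0.23,-0.066,0.51],[-0.004,-0.009,0.012]],[[0.25,-0.066,0.56],[-0.004,-0.009,0.012]],[[0.265,-0.065,0.61],[-0.004,-0.009,0.012]],[[0.276,-0.065,0.64],[-0.004,-0.009,0.012]],[[0.276,-0.065,0.64],[-0.004,-0.009,0.012]]]}}

```text
clock: 47.25
tcp_pos: [0.5875, 0.1859, 0.0692]
orientation: [-3.09, 0.045, 0.528]
contact_force: [0.5, 1.5, -2.3]
grip_width: 0.0416
gripper_force: 102.4
```

```bash
python3 - <<'E'
from h import *
st(); axis_check()
E
```

```text
t 47.25 p [0.5875 0.1859 0.0692] x [ 0.943 -0.027 -0.332] z [-0.332  0.011 -0.943] w 0.0416 gf 102.4 F [ 0.5  1.5 -2.3] q [-0.008  0.807 -0.521  1.555  0.233  1.176 -2.168]
tube x 0.537 0.658 slope z [0.0508 0.0559] z mid 0.0872 slope y -0.0762 y 0.1442
```

{"fn": "servo_tool", "kwargs": {"commands": [[[-0.008,-0.014,0.005],[0,0,0]],[[0,-0.014,0.015],[0,0,0]],[[0,-0.014,0.019],[0,0,0]],[[0,-0.014,0.019],[0,0,0]]]}}

```text
clock: 47.7
tcp_pos: [0.5861, 0.1886, 0.0659]
orientation: [-3.092, 0.046, 0.529]
contact_force: [-1.2, -1.4, 5.2]
grip_width: 0.0414
gripper_force: 103.4
```

{"fn": "servo_tool", "kwargs": {"commands": [[[0,0,0],[0,0,0]],[[0,0,0],[0,0,0]],[[0,0,0],[0,0,0]],[[-0.04,0,-0.11],[0,0,0]],[[-0.1,0,-0.28],[0,0,0]],[[-0.17,0,-0.46],[0,0,0]],[[-0.23,0,-0.65],[0,0,0]],[[-0.29,0,-0.8],[0,0,0]],[[-0.29,0,-0.8],[0,0,0]]], "claw": 0}}

```text
clock: 48.6
tcp_pos: [0.5863, 0.1904, 0.284]
orientation: [-3.09, 0.045, 0.512]
contact_force: [0.0, 0.8, 0.2]
grip_width: 0.0853
gripper_force: 0.0
```

```bash
python3 - <<'E'
from h import *
st(); laid(.19); laid(.0915)
o,im,d=grab('top'); Q=cloud('top',d)
print(circ(Q,(.6416,-.1214),.08,.135,.156)[:5])
pick((.6414,-.1205),via=([.52,-.08,.3],down(30,15)))
E
```

```text
t 48.6 p [0.5863 0.1904 0.284 ] x [ 0.946 -0.027 -0.323] z [-0.323  0.014 -0.946] w 0.0853 gf 0.0 F [0.  0.8 0.2] q [ 0.015  0.587 -0.575  1.408  0.132  1.511 -2.15 ]
laid x [0.5094 0.6837] 6716 worn rect [0.5971 0.189 ] [0.0711 0.177 ] 88.77 x 0.5079 0.6856 tube mean [0.5913 0.1901 0.0814] slope -0.0213 6716
laid x [0.5103 0.6848] 6277 worn rect [0.5978 0.0943] [0.0704 0.1778] 89.82 x 0.5088 0.6867 tube mean [0.5905 0.0921 0.0813] slope -0.0316 6277
[ 0.6407 -0.1225  0.0226  0.6381 -0.1216]
[[-0.2416, 1.0804, -0.0129], [-0.0133, 0.3728, -0.3572]] rows 5.5
[[-0.0127, 1.5624, 0.0586], [0.0966, 0.5438, -0.7032]] rows 4.2
[[0.3001, 1.5583, 0.5845], [0.3223, 0.8881, -0.6813]] rows 4.1
[[0.5135, 1.2273, 0.6539], [0.3223, 0.8881, -0.6813]] rows 2.0
```

Both seated centrally. Now damper a.

{"fn": "servo_tool", "kwargs": {"commands": [[[-0.06,0.15,0],[0,0.06,-0.06]],[[-0.12,0.3,-0.02],[0,0.12,-0.12]],[[-0.2,0.46,-0.04],[0,0.18,-0.18]],[[-0.26,0.62,-0.04],[0,0.25,-0.24]],[[-0.3,0.77,-0.04],[0,0.31,-0.3]],[[-0.3,0.9,-0.04],[0,0.37,-0.36]],[[-0.25,1,-0.03],[0.03,0.42,-0.44]],[[-0.25,1,-0.03],[0.05,0.46,-0.52]],[[-0.25,1,-0.03],[0.07,0.5,-0.6]],[[-0.25,1,-0.03],[0.095,0.54,-0.7]],[[-0.25,1,-0.03],[0.095,0.54,-0.7]],[[-0.25,1,-0.03],[0.095,0.54,-0.7]]]}}

```text
clock: 49.95
tcp_pos: [0.519, -0.0623, 0.3024]
orientation: [-2.38, -1.358, -0.739]
contact_force: [0.3, -0.6, -0.9]
grip_width: 0.0856
gripper_force: 0.0
```

```bash
python3 - <<'E'
from h import *
st(); pick((.6414,-.1205))
E
```

```text
t 49.95 p [ 0.519  -0.0623  0.3024] x [0.42  0.706 0.57 ] z [ 0.284  0.494 -0.822] w 0.0856 gf 0.0 F [ 0.3 -0.6 -0.9] q [ 0.987  0.238 -0.746  1.967 -0.548  0.911  0.057]
[[-0.4051, 0.4409, -0.0988], [-0.0007, 0.0028, -0.0067]] rows 3.0
[[-0.6967, 0.5485, 0.4282], [0.0014, 0.3917, -0.0067]] rows 4.1
[[-0.4658, 0.5464, 0.7549], [0.0014, 0.3917, -0.0067]] rows 2.0
```

{"fn": "servo_tool", "kwargs": {"commands": [[[-0.14,0.15,-0.03],[0,0,0]],[[-0.28,0.3,-0.06],[0,0,0]],[[-0.4,0.44,-0.1],[0,0,-0.007]],[[-0.48,0.47,0.04],[0,0.09,-0.007]],[[-0.56,0.5,0.14],[0,0.18,-0.007]],[[-0.62,0.52,0.25],[0,0.27,-0.007]],[[-0.68,0.54,0.36],[0,0.36,-0.007]],[[-0.697,0.548,0.428],[0,0.392,-0.007]],[[-0.697,0.548,0.428],[0,0.392,-0.007]],[[-0.697,0.548,0.428],[0,0.392,-0.007]]]}}

```text
clock: 50.95
tcp_pos: [0.597, -0.1983, 0.1182]
orientation: [-1.894, -1.101, -1.327]
contact_force: [1.3, -0.2, 0.6]
grip_width: 0.0856
gripper_force: 0.0
```

```bash
python3 - <<'E'
from h import *
st(); c=(.6414,-.1205); tube(c); B=down(60,70); plan([([*c,.08],B)])
E
```

```text
t 50.95 p [ 0.597  -0.1983  0.1182] x [0.168 0.299 0.939] z [ 0.468  0.814 -0.343] w 0.0856 gf 0.0 F [ 1.3 -0.2  0.6] q [ 1.248  1.042 -0.816  1.744 -0.677  0.909  0.671]
tube 6960 [ 0.6425 -0.1193]
[[-0.0262, -0.0042, 0.3907], [-0.0008, 0.0014, 0.005]] rows 2.0
```

{"fn": "servo_tool", "kwargs": {"commands": [[[-0.026,-0.004,0.14],[0,0,0]],[[-0.026,-0.004,0.28],[0,0,0]],[[-0.026,-0.003,0.39],[0,0.001,0.005]],[[-0.026,-0.003,0.395],[0,0.001,0.005]],[[-0.026,-0.003,0.395],[0,0.001,0.005]]]}}

```text
clock: 51.5
tcp_pos: [0.6423, -0.1201, 0.0803]
orientation: [-1.895, -1.099, -1.327]
contact_force: [-0.8, -0.0, -0.7]
grip_width: 0.0851
gripper_force: 0.0
```

{"fn": "servo_tool", "kwargs": {"commands": [[[0,0,0],[0,0,0]],[[0,0,0],[0,0,0]],[[0,0,0],[0,0,0]],[[0,0,0],[0,0,0]],[[0,0,0],[0,0,0]],[[0,0,0],[0,0,0]],[[0,0,0],[0,0,0]]], "claw": 1}}

```text
clock: 52.2
tcp_pos: [0.6419, -0.1222, 0.0784]
orientation: [-1.896, -1.092, -1.33]
contact_force: [-2.4, -5.5, 5.2]
grip_width: 0.0415
gripper_force: 100.5
```

{"fn": "servo_tool", "kwargs": {"commands": [[[0.15,0,-0.05],[0,0,0]],[[0.3,0,-0.1],[0,0,0]],[[0.48,0,-0.17],[0,0,0]],[[0.65,0,-0.24],[0,0,0]],[[0.75,-0.03,-0.27],[0,0,0]],[[0.77,-0.13,-0.27],[-0.02,-0.04,0]],[[0.77,-0.3,-0.27],[-0.04,-0.1,0.02]],[[0.77,-0.45,-0.27],[-0.07,-0.16,0.04]],[[0.77,-0.52,-0.27],[-0.09,-0.22,0.05]],[[0.77,-0.52,-0.27],[-0.09,-0.22,0.05]]]}}

```text
clock: 53.2
tcp_pos: [0.5265, -0.0497, 0.2813]
orientation: [-2.312, -1.107, -1.074]
contact_force: [-0.5, 0.4, -4.7]
grip_width: 0.0416
gripper_force: 102.4
```

```bash
python3 - <<'E'
from h import *
st(); Pl=down(-1.45,-20); u=np.array([.9997,-.0253,0]); l=np.array([.5846,.2905,.062])+u*.002
plan([([.5,.05,.3],down(30,25)),([.54,.18,.3],down(10,-5)),(l+[0,0,.15],Pl)])
E
```

```text
t 53.2 p [ 0.5265 -0.0497  0.2813] x [0.404 0.504 0.763] z [ 0.481  0.593 -0.646] w 0.0416 gf 102.4 F [-0.5  0.4 -4.7] q [ 1.27   0.356 -0.999  2.113 -0.863  0.697  0.316]
[[0.2154, -0.3327, 0.1373], [-0.1419, -0.2723, 0.1889]] rows 3.8
[[0.5422, -0.5347, 0.5225], [-0.1786, -0.582, 0.439]] rows 4.2
[[0.5715, -0.6682, 1.1014], [-0.1572, -0.7182, 0.5991]] rows 3.0
```

{"fn": "servo_tool", "kwargs": {"commands": [[[0.06,-0.09,0.04],[-0.03,-0.07,0.05]],[[0.12,-0.17,0.08],[-0.07,-0.14,0.1]],[[0.18,-0.25,0.12],[-0.1,-0.21,0.15]],[[0.24,-0.34,0.15],[-0.14,-0.28,0.19]],[[0.32,-0.4,0.24],[-0.15,-0.36,0.25]],[[0.4,-0.45,0.34],[-0.16,-0.43,0.31]],[[0.48,-0.5,0.44],[-0.17,-0.5,0.37]],[[0.54,-0.54,0.53],[-0.18,-0.58,0.44]],[[0.57,-0.58,0.67],[-0.17,-0.65,0.51]],[[0.59,-0.63,0.82],[-0.16,-0.7,0.58]],[[0.6,-0.66,0.96],[-0.157,-0.718,0.6]],[[0.6,-0.668,1],[-0.157,-0.718,0.6]],[[0.6,-0.668,1],[-0.157,-0.718,0.6]],[[0.6,-0.668,1],[-0.157,-0.718,0.6]]]}}

```text
clock: 54.6
tcp_pos: [0.5822, 0.2768, 0.2329]
orientation: [-3.082, 0.048, 0.553]
contact_force: [-0.3, -0.2, -5.3]
grip_width: 0.0413
gripper_force: 103.4
```

```bash
python3 - <<'E'
from h import *
st(); Pl=down(-1.45,-20); u=np.array([.9997,-.0253,0]); l=np.array([.5846,.2905,.062])+u*.002
plan([(l+[0,0,.05],Pl),(l+[0,0,.004],Pl)]); axis_check()
E
```

```text
t 54.6 p [0.5822 0.2768 0.2329] x [ 0.937 -0.028 -0.348] z [-0.348  0.016 -0.937] w 0.0413 gf 103.4 F [-0.3 -0.2 -5.3] q [-0.055  0.708 -0.674  1.371  0.192  1.47  -2.309]
[[0.1832, -0.0528, 0.4481], [-0.0043, 0.0041, -0.0028]] rows 2.4
[[0.2473, -0.0519, 0.6206], [-0.0043, 0.0041, -0.0028]] rows 0.9
tube x 0.546 0.653 slope z [0.0195 0.2401] z mid 0.2523 slope y -0.0194 y 0.2774
```

{"fn": "servo_tool", "kwargs": {"commands": [[[0.06,-0.03,0.15],[-0.004,0.004,-0.003]],[[0.12,-0.053,0.3],[-0.004,0.004,-0.003]],[[0.17,-0.055,0.42],[-0.004,0.004,-0.003]],[[0.183,-0.055,0.448],[-0.004,0.004,-0.003]],[[0.2,-0.055,0.49],[-0.004,0.004,-0.003]],[[0.22,-0.055,0.54],[-0.004,0.004,-0.003]],[[0.235,-0.055,0.59],[-0.004,0.004,-0.003]],[[0.247,-0.055,0.62],[-0.004,0.004,-0.003]],[[0.247,-0.055,0.62],[-0.004,0.004,-0.003]],[[0.247,-0.055,0.62],[-0.004,0.004,-0.003]]]}}

```text
clock: 55.65
tcp_pos: [0.5894, 0.2897, 0.0706]
orientation: [-3.088, 0.04, 0.529]
contact_force: [0.3, 0.3, -5.5]
grip_width: 0.042
gripper_force: 103.3
```

```bash
python3 - <<'E'
from h import *
st();  Pl=down(-1.45,-20); u=np.array([.9997,-.0253,0]); l=np.array([.5846,.2905,.062])+u*.002
plan([(l,Pl)])
E
```

```text
t 55.65 p [0.5894 0.2897 0.0706] x [ 0.943 -0.024 -0.333] z [-0.332  0.012 -0.943] w 0.042 gf 103.3 F [ 0.3  0.3 -5.5] q [-0.097  0.88  -0.623  1.449  0.286  1.225 -2.33 ]
[[0.0008, -0.0024, 0.0362], [-0.0024, -0.0063, 0.0002]] rows 0.2
```

{"fn": "servo_tool", "kwargs": {"commands": [[[0,-0.002,0.01],[0,-0.006,0]],[[0,-0.002,0.02],[0,-0.006,0]],[[0,-0.002,0.026],[0,-0.006,0]],[[0,-0.002,0.026],[0,-0.006,0]]]}}

```text
clock: 56.05
tcp_pos: [0.5881, 0.2902, 0.066]
orientation: [-3.086, 0.04, 0.541]
contact_force: [0.4, -2.8, 5.7]
grip_width: 0.042
gripper_force: 104.8
```

{"fn": "servo_tool", "kwargs": {"commands": [[[0,0,0],[0,0,0]],[[0,0,0],[0,0,0]],[[0,0,0],[0,0,0]],[[-0.04,0,-0.11],[0,0,0]],[[-0.1,0,-0.28],[0,0,0]],[[-0.17,0,-0.46],[0,0,0]],[[-0.23,0,-0.65],[0,0,0]],[[-0.29,0,-0.8],[0,0,0]],[[-0.29,0,-0.8],[0,0,0]]], "claw": 0.3}}

```text
clock: 56.95
tcp_pos: [0.5888, 0.2918, 0.284]
orientation: [-3.083, 0.038, 0.529]
contact_force: [0.3, 0.5, -0.4]
grip_width: 0.0598
gripper_force: 0.0
```

```bash
python3 - <<'E'
from h import *
st(); laid(.29); laid(.19); laid(.0915)
o,im,d=grab('wrist','w15.png'); P=cloud('wrist',d,o); lv=P[near(P,(.535,.372),.035,.1,.14)]; print('ball',len(lv),lv.mean(0),lv.max(0),lv.min(0))
print([(np.round(q['uv']),round(q['confidence'],2),world('wrist',q['uv'],d,o).round(3)) for q in r.mark_of('wrist','lever_tip')[:2]])
o,im,d=grab('top'); Q=cloud('top',d); print('S',circ(Q,(.428,-.02),.035,.055,.07)); lv=Q[near(Q,(.535,.372),.035,.1,.14)]; print('ball',len(lv),lv.mean(0),lv.max(0),lv.min(0))
E
```

```text
t 56.95 p [0.5888 0.2918 0.284 ] x [ 0.943 -0.021 -0.333] z [-0.333  0.018 -0.943] w 0.0598 gf 0.0 F [ 0.3  0.5 -0.4] q [-0.077  0.68  -0.684  1.294  0.18   1.551 -2.318]
laid x [0.5116 0.6858] 6837 worn rect [0.5988 0.2833] [0.0676 0.1771] 86.79 x 0.5095 0.6877 tube mean [0.5931 0.2899 0.0814] slope -0.0109 6837
laid x [0.5101 0.684 ] 6196 worn rect [0.5958 0.182 ] [0.0697 0.1789] 83.64 x 0.5075 0.6863 tube mean [0.5903 0.1923 0.0813] slope -0.0267 6196
laid x [0.5101 0.6838] 4856 worn rect [0.5977 0.1006] [0.1769 0.0693] 2.95 x 0.509 0.6867 tube mean [0.5896 0.0941 0.0812] slope -0.0401 4856
ball 538 [0.53979432 0.37401707 0.11480625] [0.5486856  0.38786516 0.12183859] [0.5257762  0.36348117 0.10121394]
[(array([194., 188.]), 0.61, array([0.538, 0.373, 0.119]))]
S [ 0.  0.  0. nan nan nan  0. nan]
ball 73 [0.5337291 0.370659  0.1150077] [0.54640833 0.38451381 0.12376913] [0.52260872 0.36100801 0.10373772]h.py:53: RuntimeWarning: Mean of empty slice.
  return np.round([x,y,rr,*q.mean(0),len(q),q[:,2].std()],4)
  ret = um.true_divide(
  ret = _var(a, axis=axis, dtype=dtype, out=out, ddof=ddof,
  arrmean = um.true_divide(arrmean, div, out=arrmean,
  ret = ret.dtype.type(ret / rcount)
```

View pics/w15.png

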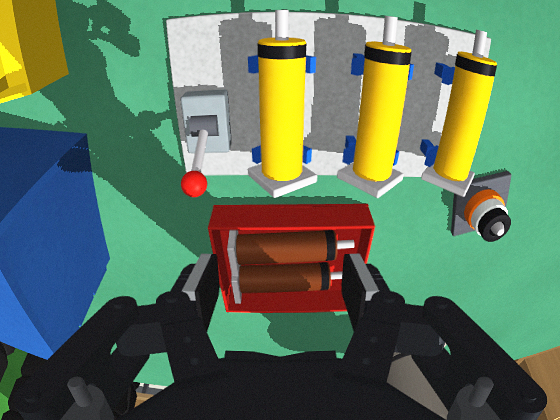

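```bash
python3 - <<'E'
from h import *
B=down(0,0); plan([([.48,.373,.26],B),([.48,.373,.113],B)])
E
```

```text
[[-0.3882, -0.325, 0.2071], [-0.004, 0.2237, -0.0163]] rows 2.7
[[-0.1858, -0.3239, 0.7591], [-0.004, 0.2237, -0.0163]] rows 2.9
```

{"fn": "servo_tool", "kwargs": {"commands": [[[-0.15,-0.12,0.06],[0,0.08,0]],[[-0.28,-0.24,0.12],[0,0.16,-0.01]],[[-0.39,-0.325,0.2],[-0.004,0.224,-0.016]],[[-0.388,-0.325,0.207],[-0.004,0.224,-0.016]],[[-0.32,-0.325,0.38],[-0.004,0.224,-0.016]],[[-0.25,-0.324,0.56],[-0.004,0.224,-0.016]],[[-0.19,-0.324,0.74],[-0.004,0.224,-0.016]],[[-0.186,-0.324,0.759],[-0.004,0.224,-0.016]],[[-0.186,-0.324,0.759],[-0.004,0.224,-0.016]]], "claw": 1}}

```text
clock: 58.15
tcp_pos: [0.4801, 0.3733, 0.1136]
orientation: [3.141, -0.0, -0.0]
contact_force: [0.0, 0.2, 0.5]
grip_width: -0.0
gripper_force: 0.0
```

```bash
python3 - <<'E'
from h import *
st();B=down(0,0); plan([([.48,.373,.113],B),([.588,.371,.113],B)])
o,im,d=grab('wrist'); P=cloud('wrist',d,o)
lv=P[near(P,(.535,.372),.035,.1,.14)]; print('ball',len(lv),lv.mean(0) if len(lv) else '')
E
```

```text
t 58.15 p [0.4801 0.3733 0.1136] x [ 1. -0. -0.] z [-0. -0. -1.] w -0.0 gf 0.0 F [0.  0.2 0.5] q [-0.296  0.609 -0.636  1.799  0.454  0.885 -2.711]
[[-0.0006, 0.0011, 0.0025], [0.0003, 0.0002, -0.0002]] rows 0.0
[[0.4314, 0.009, 0.0024], [0.0003, 0.0002, -0.0002]] rows 2.2
ball 3208 [0.53645098 0.37617158 0.11679454]
```

{"fn": "servo_tool", "kwargs": {"commands": [[[0.08,0,0],[0,0,0]],[[0.14,0,0],[0,0,0]],[[0.2,0,0],[0,0,0]],[[0.26,0.002,0],[0,0,0]],[[0.31,0.004,0],[0,0,0]],[[0.35,0.006,0],[0,0,0]],[[0.39,0.008,0],[0,0,0]],[[0.42,0.009,0],[0,0,0]],[[0.435,0.009,0],[0,0,0]],[[0.44,0.009,0],[0,0,0]]]}}

```text
clock: 59.2
tcp_pos: [0.5825, 0.3722, 0.1153]
orientation: [3.138, 0.005, -0.018]
contact_force: [-26.5, -7.9, 20.6]
grip_width: -0.0001
gripper_force: 14.0
```

```bash
python3 - <<'E'
from h import *
st(); o,im,d=grab('top'); Q=cloud('top',d); o,im,d=grab('wrist'); P=cloud('wrist',d,o);h=cv2.cvtColor(im,cv2.COLOR_RGB2HSV)
m=((h[...,0]<6)|(h[...,0]>174))&(h[...,1]>150)&(h[...,2]>80); q=P[m&near(P,(.6,.372),.06,.08,.14)]; print('ball',len(q),q.mean(0).round(4),q.max(0).round(4),q.min(0).round(4)) if len(q) else 0
E
```

```text
t 59.2 p [0.5825 0.3722 0.1153] x [ 1.     0.003 -0.011] z [-0.011 -0.004 -1.   ] w -0.0001 gf 14.0 F [-26.5  -7.9  20.6] q [-0.254  0.723 -0.61   1.576  0.46   1.002 -2.569]
ball 2622 [0.6083 0.3745 0.1127] [0.6183 0.3867 0.1186] [0.593  0.3617 0.1005]
```

{"fn": "servo_tool", "kwargs": {"commands": [[[-0.1,0,0],[0,0,0]],[[-0.25,0,0],[0,0,0]],[[-0.35,0,-0.1],[0,0,0]],[[-0.35,0,-0.3],[0,0,0]],[[-0.35,0,-0.5],[0,0,0]],[[-0.35,0.15,-0.65],[0,0,0]],[[-0.35,0.3,-0.7],[0,0,0]],[[-0.35,0.3,-0.7],[0,0,0]],[[-0.35,0.3,-0.7],[0,0,0]]]}}

```text
clock: 60.2
tcp_pos: [0.5036, 0.2952, 0.2904]
orientation: [-3.14, 0.005, -0.007]
contact_force: [0.1, 0.6, -0.4]
grip_width: 0.0001
gripper_force: 0.0
```

```bash
python3 - <<'E'
from h import *
st(); o,im,d=grab('wrist','w16.png'); P=cloud('wrist',d,o);h=cv2.cvtColor(im,cv2.COLOR_RGB2HSV)
m=((h[...,0]<6)|(h[...,0]>174))&(h[...,1]>150)&(h[...,2]>80); q=P[m&near(P,(.6,.372),.06,.08,.14)]; print('ball',len(q),q.mean(0).round(4),q.max(0).round(4),q.min(0).round(4))
grab('scene','sc2.png')
E
```

```text
t 60.2 p [0.5036 0.2952 0.2904] x [ 1.    -0.003  0.005] z [ 0.005  0.001 -1.   ] w 0.0001 gf 0.0 F [ 0.1  0.6 -0.4] q [-0.077  0.375 -0.722  1.699  0.269  1.164 -2.444]
ball 535 [0.6042 0.3726 0.1133] [0.6171 0.3857 0.1191] [0.5927 0.3619 0.104 ]
```

View pics/sc2.png

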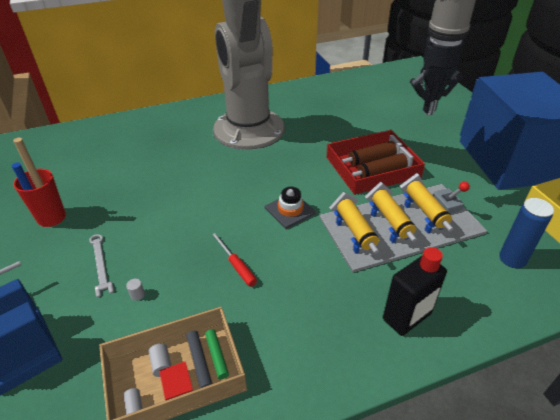

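```bash
python3 - <<'E'
from h import *
o,im,d=grab('scene'); Q=cloud('scene',d); print('S',circ(Q,(.428,-.02),.035,.06,.0695)); print('post',circ(Q,(.428,-.02),.03,.0715,.08))
o,im,d=grab('wrist'); print([(round(q['confidence'],2),world('wrist',q['uv'],d,o).round(3)) for q in r.mark_of('wrist','lever_tip')[:1]])
E
```

```text
S [ 4.294e-01 -2.040e-02  2.830e-02  4.322e-01 -2.130e-02  6.550e-02
  2.030e+02  2.000e-03]
post [ 4.309e-01 -2.330e-02  7.700e-03  4.309e-01 -2.350e-02  7.380e-02
  1.800e+01  1.200e-03]
[(0.56, array([0.602, 0.371, 0.115]))]
```

```bash
python3 -c "
from bench import r
print(r.hand_in())"
```

```text
the job is handed in; nothing more can be done
None
```

I handed the job in at about 60 s of the 210 s; no verdict came back. By my own checks the collars are stacked home on the post, all three yellow dampers are centred in their lanes, and both worn ones are in the scrap tray. The bystanders look untouched, and the lever was pushed until it hit its stop (26 N), though my reading of its final angle was only approximate.

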